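# Lock the boxed gifts into the counter security stand

### The arm

A 7-joint arm with a two-finger parallel gripper is mounted at the origin on a cart in front of the work surface, level with it; the furniture and walls round the work are solid. World frame = base frame: x ahead of the robot, y to its left, z up, the work surface at z = 0. Lengths are in m, angles in degrees, forces in N, time in s.
With the tool pointing down it reaches from about 0.35 to 0.9 m from the base axis. Payload 7.2 kg.
Tool frame: the origin (TCP) lies at the very end of the fingers, on their centre line; the grasp point (between the pads) lies 19 mm behind it (arm.grasp_offset is the distance from the TCP to the grasp point, in m); z points along the fingers, y is the direction in which the jaws open and shut (so a half turn about z gives the same grasp; the last joint's range is limited). The gripper opens to 88 mm and grips with 3 to 60 N. Pads are 20 mm wide; open, the fingers measure 115 mm over their backs; the gripper's body (75 mm by 178 mm) begins 61 mm behind the grasp point.
Start: joints at [-78.908, 23.554, -0.728, 91.456, 0.321, 64.991, -4.71], TCP at [0.162, 0.604, 0.223] pointing down, gripper open.
Joint ranges: [-169.25, 169.25], [-16.82, 113.86], [-84.01, 82.57], [7.8, 145.47], [-59.2, 239.2], [7.22, 106.19], [-163.78, 163.78]. Speed limits (degrees/s): [136.94, 136.94, 172.46, 172.46, 180, 180, 180].

### API

Orientations are given as a 3x3 rotation matrix whose columns are the frame's x, y, z axes.
In Python, from cell import arm gives the robot as it stands.
- The arm moves only by the tool send_rows, never from a script. Its argument "steps" is one flat list of numbers, 6 for each row, row after row: the shift along the world's x, y, z in m, then the turn, a rotation vector about the world's x, y, z in rad. A call has 1 to 8 rows; each row shifts and turns the commanded pose from where the row before left it; what a row does not reach is not made up. A row lasts 1/8 s, in which the tool goes at most 62.5 mm and 10.7 degrees, less where a joint would pass 70% of its speed; a pose out of reach is approached as far as the arm can. A call is refused whole if a number of a shift passes 0.0625 or a number of a turn 0.188, either way. A call with a gripper value outside its range is refused whole. "jaw" is the closure in counts, from 0 (fully open) to 255 (shut), set as the call begins (left out, the last holds). The fingers move at their own pace and stop on an object; "force" is the grip in N (left out, the last holds). Time passes only in rows, so rows that do not move let the fingers close. It gives the time, the measured TCP pose, the force and the opening at its end, in the units of the state.
- arm.get_obs(): the state, without advancing time (a new reading comes with each control period).
- arm.get_image(name): name is "scene" or "side" or "wrist"; returns a dict with "color" (480x640x3 uint8, red, green, blue), "depth" (480x640 float32, m along the optical axis (not along the pixel's ray), 0 where there is no reading), "mtx" (3x3 intrinsics, pixels), "distortion" ([k1, k2, p1, p2, k3] as OpenCV has them; the pictures are not rectified), "extrinsics" (4x4, takes a point from camera to world coordinates); the wrist camera has in their place "hand_eye" (4x4, takes a point from camera to tool coordinates, whose origin is the TCP and whose axes are the flange's). Camera axes: x right, y up, looking along -z (the intrinsics and any distortion apply to the point x, -y, -z); pixel columns grow to the right and rows downward; lengths in m; the calibration is good to about 2 mm. A picture is of the moment at which its call begins: read the wrist's pose just before it.
- arm.job_done(): hands the job in, once; it reports no verdict.
The state is a dict: "time_s": time; "joint_pos": joint angles; "joint_velocities": joint speeds; "effort": joint torques, N m; "tool_pos": TCP position; "ee_rot": TCP orientation; "force": force on the tool from outside, world axes, zero at the start; "wrist_torque": the same for the moment, N m; "gripper_width": finger opening in m.
Only numpy, scipy, OpenCV 4.12 (cv2) and the standard library are available. Lean on these libraries where they do the work, as an engineer would, in place of code of your own. Each camera call takes 0.05 s, during which the arm holds its last target.

### The job

Put the boxed gifts away for the night: swing the steel bar of the counter stand right out of the way, lay every small square green box from the shallow dark tray right side up in one row in the stand's own tray (each flat on the tray floor, none on top of another), then swing the bar back over them to its stop. Lock it by pressing the padlock's raised shackle down through the bar's eye until it clicks and stays down; leave the other goods where they are.

Things in the scene. Friction and masses are not known exactly. Their poses are not given: they have to be found in the camera images.
- stand: Fixed wooden counter stand on a thin pedestal; platform 304 (x) x 100 (y) mm, its top (the tray floor) 212 mm above the table; other goods stand below and around it. Origin under the platform's centre at table height. x runs along the platform from the padlock end (-x, nearer the robot) to the pivot end (+x), y to the left, z up. Place and yaw vary.
- tray (a point): Centre of the tray floor, axes as the stand's. The floor lies inside a wooden lip 7 mm high and 4 mm thick: +-114 mm along x, +-34 mm along y, with no dividers: room for four boxes in one row along x, centres about 57 mm apart. Fingers can straddle the long lips (closing along y); there is no room for fingers between neighbours.
- pivot (a point): The bar's upright hinge axis, at the bar's underside (256 mm above the table), on a round post of radius 13 mm whose pin reaches 267 mm; at x = 134, y = 0 mm of the stand.
- padlock (a point): Centre of the top of the brass padlock body (254 mm above the table), which is fixed on the stand: 24 (x) x 46 (y) x 42 mm high, at x = -132, y = -13 mm of the stand.
- bar (a joint): Angle (rad) of the steel bar about the pivot. 0 = at its stop, over the tray's middle line, its eye (slot 18 x 20 mm, 266 mm from the pivot) under the shackle's free leg; grows to 1.2 as it swings out to the stand's left (+y; clockwise from above). Bar 16 mm wide, 5 thick, underside 256 mm above the table. Stiff hinge (about 2 N at the knob): stays where left. Starts part-way over the tray.
- bar_knob (a point): Top centre of the black upright knob on the bar: a cylinder 16 mm across and 32 mm high (down to the bar's top), 150 mm from the pivot axis, top 293 mm above the table. It moves and turns with the bar on a level circle about the pivot.
- shackle (a joint): How far (m) the padlock's U-shaped shackle is pressed down. 0 = raised, open; bottoms at 0.0235. Past about 0.022 the hidden pawl catches and holds it at about 0.021; short of that it springs back up. It takes 5 N at first, about 12 N at the click, and cannot be opened again without the key. Its free leg (at the stand's y = 0, tip 12 mm above the body when open) must enter the bar's eye.
- shackle_top (a point): Middle of the top of the shackle's crown, a steel rod 7.6 mm thick whose level part is 16 mm long, along the stand's y (the U is 34 mm wide over all). 305 mm above the table when open, straight above the padlock body's middle. Press it straight down here.
- mist_bottle: A small green glass bottle with a white cap lying on the table under the right edge of the stand (72 x 27 x 26 mm), origin under its middle. Not part of the job; leave it alone.
- hive_carton: An orange upright carton, 40 x 46 x 105 mm, on the table beside the stand, origin under its centre. Not part of the job; leave it alone.
- sales_tray: Fixed shallow dark wooden tray on the table to the robot's right, in which the boxes lie at the start: 172 x 172 mm over all, floor 3 mm thick, lip 4 mm thick and 10 mm above the table. Origin under its centre, x and y along its sides. Tall goods stand close round it.
- box_0: One of up to four small square green boxes (plain, all alike), 50 x 50 x 22 mm, about 100 g, origin under its centre, z up; lies flat in the dark shallow tray on the table at the start. Absent (None) in some starts.
- box_1: One of up to four small square green boxes (plain, all alike), 50 x 50 x 22 mm, about 100 g, origin under its centre, z up; lies flat in the dark shallow tray on the table at the start. Absent (None) in some starts.
- box_2: One of up to four small square green boxes (plain, all alike), 50 x 50 x 22 mm, about 100 g, origin under its centre, z up; lies flat in the dark shallow tray on the table at the start. Absent (None) in some starts.
- box_3: One of up to four small square green boxes (plain, all alike), 50 x 50 x 22 mm, about 100 g, origin under its centre, z up; lies flat in the dark shallow tray on the table at the start. Absent (None) in some starts.

How it is judged (in metres and radians):
On the way, in this order (a step that is already met when the one before it is completed fails the run):
1. the bar is swung out of the way (more than 0.9 rad) (value of joint bar above 0.9 rad), for 0.2 s.
2. every box present lies flat in the tray (x of box_0 in the frame of stand between -0.092 and 0.096 m and y of box_0 in the frame of stand between -0.016 and 0.016 m and z of box_0 in the frame of stand between 0.207 and 0.217 m and angle between each of box_0, box_1, box_2, box_3's own z axis and vertical below 0.12 rad and x of box_1 in the frame of stand between -0.092 and 0.096 m and y of box_1 in the frame of stand between -0.016 and 0.016 m and z of box_1 in the frame of stand between 0.207 and 0.217 m and x of box_2 in the frame of stand between -0.092 and 0.096 m and y of box_2 in the frame of stand between -0.016 and 0.016 m and z of box_2 in the frame of stand between 0.207 and 0.217 m and x of box_3 in the frame of stand between -0.092 and 0.096 m and y of box_3 in the frame of stand between -0.016 and 0.016 m and z of box_3 in the frame of stand between 0.207 and 0.217 m), for 0.2 s.
3. the bar is back at its stop over the boxes (value of joint bar below 0.03 rad), for 0.2 s.
4. the shackle is pressed down (value of joint shackle above 0.0195 m), for 0.2 s.
At the end, for the whole second after the job is handed in: Every box present lies flat (within 0.12 rad), right side up on the tray floor inside the lip (centre within 16 mm of the middle line); the bar is within 0.03 rad of its stop; the shackle stays down by more than 19.5 mm (all of step 2 and value of joint bar below 0.03 rad and value of joint shackle above 0.0195 m and velocity of joint shackle below 0.01 m/s); the robot touches nothing.
It fails at once if the small glass bottle is shifted more than 4 cm (distance of mist_bottle from where it was at the start of the episode above 0.04 m).
It fails at once if the orange carton is shifted more than 4 cm (distance of hive_carton from where it was at the start of the episode above 0.04 m).
Of box_0, box_1, box_2, box_3 only 2 to 4 are there at a start; the rules pass over those that are not, and their reading is None.
At some moment in a run one of box_0, box_1, box_2, box_3 may be knocked a few centimetres aside while the robot is not near it.
Once in a run the grip may slacken for a moment while it holds something.
It also fails if it takes over 210 s, if anything falls off the work surface, if the arm or the gripper's body presses on something with over 40 N, if the wrist force passes 120 N, or if a joint passes its speed limit or range.

## Working session

There is one attempt and no reset: what is moved stays moved. The work goes in short steps, Python scripts to look and compute and a tool call to move; the robot and the scene stay as the last step left them, time stands still between calls to the robot, and variables do not carry over. Pictures are saved under pics/ and viewed, and the job is handed in when it is done.

Besides the shell and the picture viewer there is one more tool, called after "Request:" by a JSON object that holds its "fn" and its "kwargs". send_rows: Moves the arm, as the interface text tells. Its arguments: {"type":"object","properties":{"steps":{"type":"array","items":{"type":"number"}},"jaw":{"type":"number"},"force":{"type":"number"}},"required":["steps"]}

```bash
mkdir -p pics; ls
python3 - <<'E'
from cell import arm
import cv2,numpy as np
o=arm.get_obs(); print({k:np.round(v,3).tolist() for k,v in o.items()})
print(arm.grasp_offset)
for n in ["scene","side","wrist"]:
    im=arm.get_image(n); cv2.imwrite(f"pics/{n}0.png",im["color"][:,:,::-1])
    print(n,im["mtx"].round(1).tolist(),np.round(im["distortion"],3).tolist()); print(np.round(im.get("extrinsics",im.get("hand_eye")),3).tolist())
E
```

```text
pics
{'time_s': 0.0, 'joint_pos': [-78.907, 23.601, -0.728, 91.504, 0.319, 64.992, -4.71], 'joint_velocities': [0.022, -0.028, 0.098, 0.029, 0.004, 0.024, 0.055], 'effort': [0.0, -58.794, 0.643, -29.108, -0.054, 0.018, 0.0], 'tool_pos': [0.162, 0.603, 0.222], 'ee_rot': [[-0.966, 0.259, -0.0], [0.259, 0.966, -0.002], [-0.0, -0.002, -1.0]], 'force': [0.146, 0.395, -0.055], 'wrist_torque': [-0.01, -0.021, 0.043], 'gripper_width': 0.088}
0.0187
scene [[543.0, 0.0, 324.1], [0.0, 543.0, 239.1], [0.0, 0.0, 1.0]] [-0.034, 0.0, 0.0, 0.0, 0.0]
[[0.717, 0.347, -0.604, -0.246], [-0.697, 0.369, -0.615, -0.811], [0.009, 0.862, 0.506, 0.862], [0.0, 0.0, 0.0, 1.0]]
side [[492.7, 0.0, 311.2], [0.0, 492.7, 239.2], [0.0, 0.0, 1.0]] [-0.101, 0.0, 0.0, 0.0, 0.0]
[[0.966, 0.202, -0.163, 0.359], [-0.259, 0.703, -0.662, -0.636], [-0.019, 0.682, 0.731, 0.883], [0.0, 0.0, 0.0, 1.0]]
wrist [[411.9, 0.0, 321.0], [0.0, 411.9, 237.9], [0.0, 0.0, 1.0]] [-0.046, 0.0, 0.0, 0.0, 0.0]
[[-0.001, 0.955, 0.297, 0.082], [1.0, 0.001, -0.001, -0.0], [-0.001, 0.297, -0.955, -0.163], [0.0, 0.0, 0.0, 1.0]]
```

View pics/scene0.png

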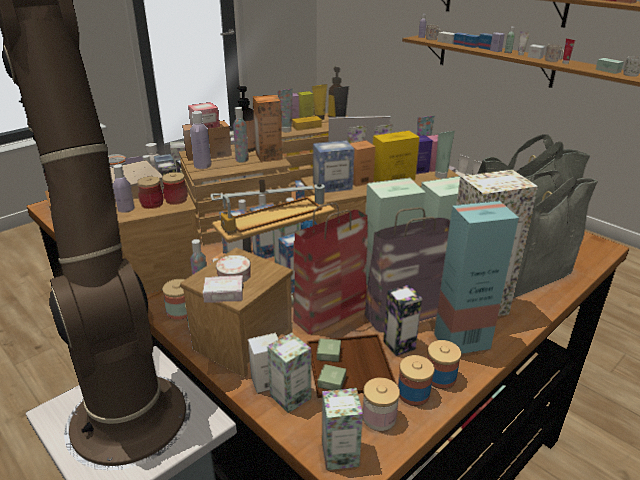

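View pics/side0.png

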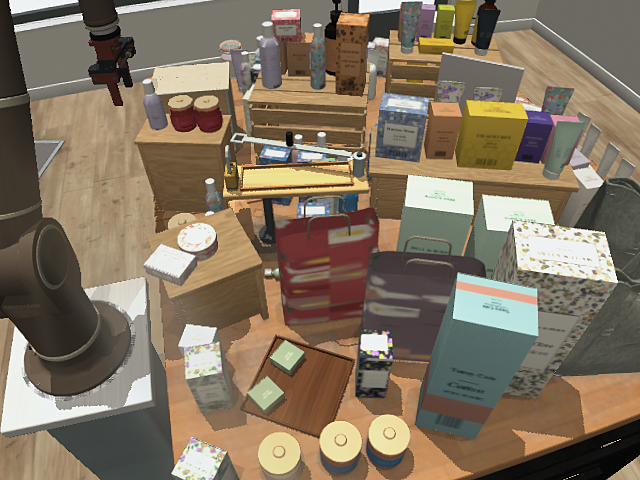

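View pics/wrist0.png

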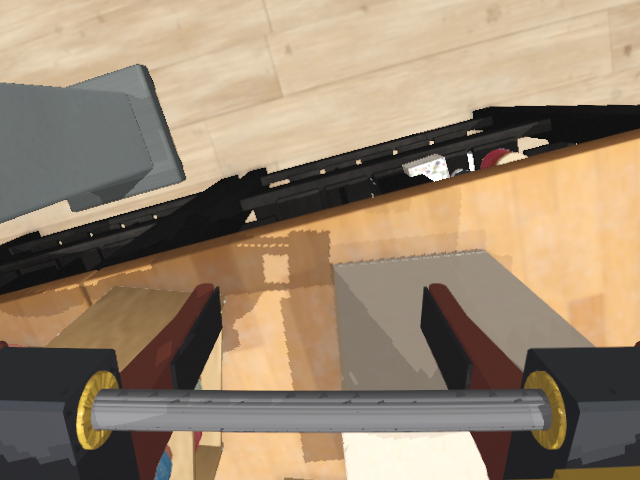

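```bash
cat > h.py <<'E'
from cell import arm
import cv2,numpy as np
from scipy.spatial.transform import Rotation as R
def grab(n):
    o=arm.get_obs(); im=arm.get_image(n)
    if n=="wrist":
        T=np.eye(4);T[:3,:3]=o["ee_rot"];T[:3,3]=o["tool_pos"]; E=T@im["hand_eye"]
    else: E=im["extrinsics"]
    return im,np.array(E)
def rays(im,E,uv):
    p=cv2.undistortPoints(np.array(uv,float).reshape(-1,1,2),im["mtx"],im["distortion"]).reshape(-1,2)
    d=np.c_[p[:,0],-p[:,1],-np.ones(len(p))]
    return E[:3,3],d@E[:3,:3].T
def onz(im,E,uv,z):
    c,d=rays(im,E,uv); return c+d*((z-c[2])/d[:,2])[:,None]
def cloud(im,E):
    h,w=im["depth"].shape; u,v=np.meshgrid(np.arange(w),np.arange(h))
    c,d=rays(im,E,np.c_[u.ravel(),v.ravel()])
    return (c+d*im["depth"].ravel()[:,None]).reshape(h,w,3)
def proj(im,E,P):
    P=np.atleast_2d(P); q=(P-E[:3,3])@E[:3,:3]; q=q*[1,-1,-1]
    return cv2.projectPoints(q,np.zeros(3),np.zeros(3),im["mtx"],np.array(im["distortion"]))[0].reshape(-1,2)
def save(im,name,crop=None,s=1,pts=()):
    c=im["color"][:,:,::-1].copy()
    if crop: x0,y0,x1,y1=crop
    else: x0,y0,x1,y1=0,0,640,480
    c=cv2.resize(c[y0:y1,x0:x1],None,fx=s,fy=s,interpolation=cv2.INTER_CUBIC)
    for p in pts: cv2.circle(c,(int((p[0]-x0)*s),int((p[1]-y0)*s)),3,(0,0,255),-1)
    cv2.imwrite("pics/"+name+".png",c)
E
python3 - <<'E'
from h import *
im,E=grab("side"); save(im,"sA",(210,110,390,245),4); save(im,"sB",(160,320,400,480),3)
P=cloud(im,E)
hsv=cv2.cvtColor(im["color"],cv2.COLOR_RGB2HSV)
for p in [(288,355),(267,395),(290,140),(360,160),(232,172),(300,180),(270,272),(300,345),(375,345),(205,350),(330,210),(460,290)]:
    print(p,P[p[1],p[0]].round(3),hsv[p[1],p[0]])
im2,E2=grab("scene"); save(im2,"cA",(170,160,370,310),4)
E
```

```text
(288, 355) [ 0.426 -0.146  0.025] [ 41  47 216]
(267, 395) [ 0.369 -0.218  0.024] [ 36  46 209]
(290, 140) [0.525 0.199 0.277] [120  51  15]
(360, 160) [0.652 0.117 0.258] [54 15 83]
(232, 172) [0.394 0.156 0.256] [ 20 144 101]
(300, 180) [0.53  0.144 0.211] [ 26  96 238]
(270, 272) [0.436 0.078 0.016] [ 33  21 236]
(300, 345) [ 0.457 -0.118  0.004] [ 12 163  47]
(375, 345) [ 0.563 -0.239  0.151] [ 80   3 242]
(205, 350) [ 0.281 -0.164  0.139] [ 50  16 234]
(330, 210) [0.609 0.182 0.069] [ 23  34 128]
(460, 290) [ 0.647 -0.3    0.351] [ 87  41 230]
```

View pics/sA.png

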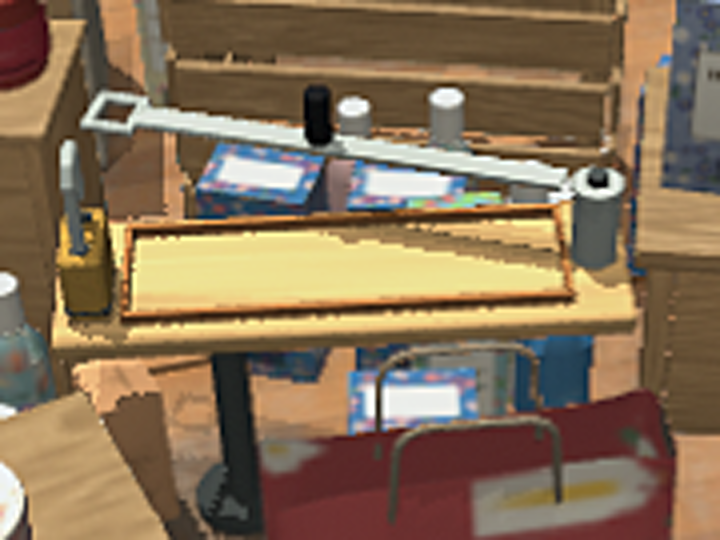

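View pics/sB.png

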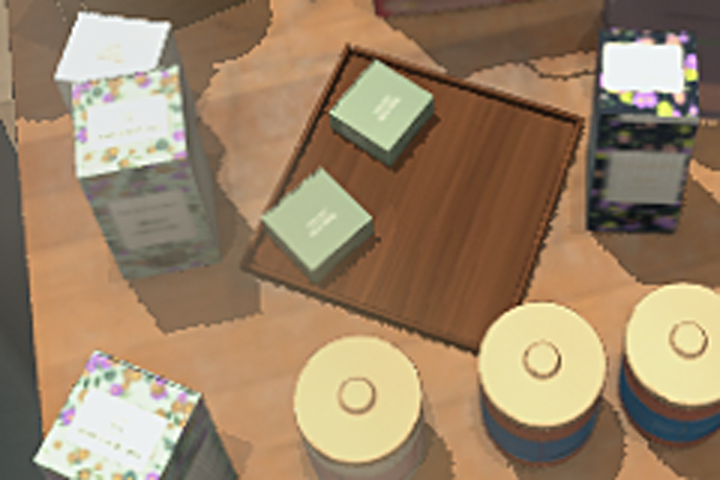

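View pics/cA.png

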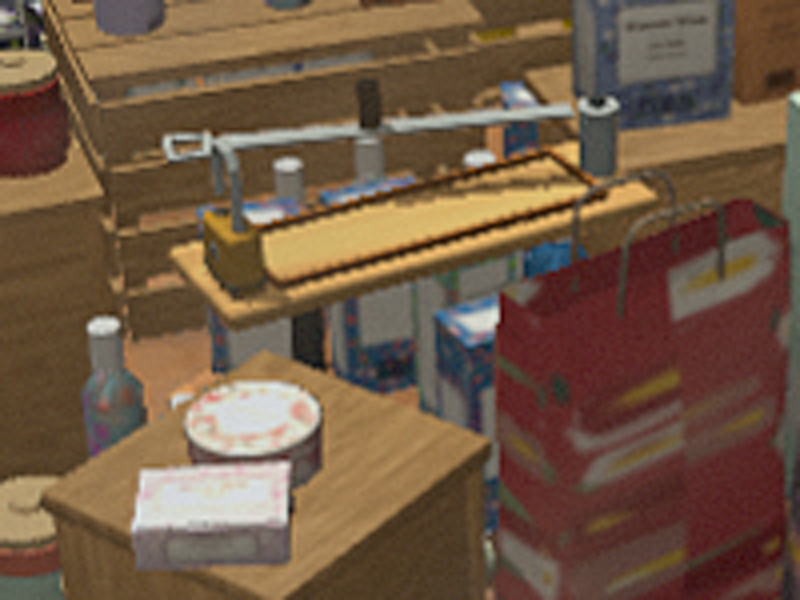

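Run:
```python
from h import *
im,E=grab("side")
def c(p,o=(210,110),s=4): return [((a+.5)/s+o[0]-.5,(b+.5)/s+o[1]-.5) for a,b in p]
lip=onz(im,E,c([(124,318),(573,298),(560,208),(130,228)]),.219); print(lip.round(4).tolist(), lip.mean(0))
d=lip[1]-lip[0];print(np.degrees(np.arctan2(d[1],d[0])),np.linalg.norm(d)); d=lip[2]-lip[3];print(np.degrees(np.arctan2(d[1],d[0])),np.linalg.norm(d))
print("pin",onz(im,E,c([(600,178)]),.267)); print("knob",onz(im,E,c([(318,90)]),.293)); print("shackle",onz(im,E,c([(69,146)]),.305))
hsv=cv2.cvtColor(im["color"],cv2.COLOR_RGB2HSV)
P=cloud(im,E)
m=((P[:,:,2]>.02)&(P[:,:,2]<.03)&(hsv[:,:,0]>28)&(hsv[:,:,0]<60)).astype(np.uint8); m[:,:200]=0;m[:320]=0;m[430:]=0;m[:,360:]=0
n,l,st,ce=cv2.connectedComponentsWithStats(m)
for i in range(1,n):
    if st[i,4]>60:
        q=onz(im,E,np.argwhere(l==i)[:,::-1],.025); r=cv2.minAreaRect((q[:,:2]*1000).astype(np.float32)); print(st[i],r)
# sales tray corners
print("tray",onz(im,E,c([(349,45),(583,122),(478,353),(243,267)],(160,320),3),.010).round(4).tolist())
```

```text
[[0.4044, 0.1418, 0.219], [0.6299, 0.092, 0.219], [0.6467, 0.1648, 0.219], [0.4195, 0.2139, 0.219]] [0.52511559 0.15311662 0.219     ]
-12.444795806593309 0.2308774778788676
-12.21494373255743 0.23246166765870346
pin [[0.65319787 0.12469668 0.267     ]]
knob [[0.52535213 0.20446837 0.293     ]]
shackle [[0.39307771 0.17688444 0.305     ]]
[270 340  34  32 588] ((424.4481506347656, -145.55987548828125), (51.07780075073242, 52.167320251464844), 38.90569305419922)
[247 376  37  35 667] ((366.4405212402344, -212.74343872070312), (50.197635650634766, 50.65724182128906), 28.787370681762695)
tray [[0.4143, -0.0848, 0.01], [0.5505, -0.1847, 0.01], [0.4421, -0.3154, 0.01], [0.316, -0.2249, 0.01]]
```

Run:
```python
from h import *
H=np.full((200,240),-.01)  # x 0.1..1.0?, grid 4mm: x in .1..1.06, y -.45...35
for n in ["side","scene"]:
    im,E=grab(n);P=cloud(im,E).reshape(-1,3);P=P[(im["depth"].ravel()>0)]
    i=((P[:,1]+.45)/.004).astype(int);j=((P[:,0]-.1)/.004).astype(int)
    ok=(i>=0)&(i<200)&(j>=0)&(j<240)&(P[:,2]<.6)
    if n=="scene": ok&=~((P[:,0]<.2)&(P[:,2]>.1))
    np.maximum.at(H,(i[ok],j[ok]),P[ok,2])
np.save("H.npy",H)
c=cv2.applyColorMap(np.clip(H/.4*255,0,255).astype(np.uint8),cv2.COLORMAP_JET); c[H<0]=0
c=cv2.resize(c[::-1],None,fx=3.3,fy=3,interpolation=cv2.INTER_NEAREST)
def px(x,y): return int((x-.1)/.004*3.3),int((200-(y+.45)/.004)*3)
for x in np.arange(.1,1.05,.1): cv2.line(c,px(x,-.45),px(x,.35),(255,255,255),1); cv2.putText(c,f"{x:.1f}",px(x,-.45),0,.4,(255,255,255),1)
for y in np.arange(-.4,.35,.1): cv2.line(c,px(.1,y),px(1.06,y),(255,255,255),1); cv2.putText(c,f"{y:.1f}",px(.1,y),0,.4,(255,255,255),1)
Hb=H
def blk(x0,x1,y0,y1): 
    a=Hb[int((y0+.45)/.004):int((y1+.45)/.004),int((x0-.1)/.004):int((x1-.1)/.004)]; return a.max()
for y in np.arange(.325,-.44,-.025): print(f"{y:.3f}",*[f"{max(0,int(1000*blk(x,x+.025,y-.0125,y+.0125))):3d}" for x in np.arange(.2,.8,.025)])
cv2.imwrite("pics/hm.png",c)
```

```text
0.325   1   2   3 224 226 226 226 226 222   3 148 152 152 152 150 150 150   0 109 106 111   0 190 153   0
0.300   3   2   2   0   0 122 225 228   0   3   2  74 151 150 152 152 153 152   0 112 111 196 198 195   0
0.275   3   2  77   0   0 166 123   0 263 263   1   2   4   4 151 152 153 151 175   0  72 198 197 196   0
0.250   4  81  84  81 116 167 166 106 262 263 262 261   4   3   0 186 185  58 178   0 197 321 323 320   0
0.225   3  83  88  81   0 124 113 212 219 219 261 263 292 291 117 185 187 185   0   0 197 322 322 322 321
0.200   3  82  82   0   0   0   0 294 294 221 219 260 294 294 261 258 211   0   0   0 321 322 322 323 322
0.175   3   4   1   0   0   0 210 308 291 213 214 213 213 261 262 262 262 219 216 208 316 324 322 322 322
0.150   2  80   0   0 165 168 214 304 253 219 219 213 213 214 213 262 262 261 263 209 196 197 318 323 322
0.125   2   0   0 188 190 191 208 213 214 218 219 220 220 220 219 217 259 265 268   0 197 198 198 199 197
0.100 190 192 191 192 191 192 191 191   3  17 205 209 212 220 219 220 221 218 214   0   2   1 194 197 196
0.075 192 192 193 223 223 192 192 191  1
[... 1503 characters left out ...]
 6  13   5 109 151 150   3 350 351 351   0 362 362 362 362
-0.300   4 140   1   3   5   1  80  78  10  10  12  12   4   3   1   4   5 352 351 352 351 361 362 362 362
-0.325 139 144 142 141   3  82  82  81  78  80  82  81  78  80  80   1 350 351 352 352 352 352 360 361 362
-0.350 142 143 144 142   2  83  87  85  80  82  87  86  81  86  85  81 350 351 352 352 352 352   1   3 361
-0.375 142 142 143 142   3  80  82  82   3  82  83  82  83  86  86  81   3   3 350 351 352 351   3   3   3
-0.400   3 141 143   3   3   4   2   2   3   4  82  79  78  81  81  76   4   4   4 345 351   5   5   4   5
-0.425   0   3   5   3   3   3   3   2   3   2   2   3   3   3   3   3   4   5   4   5   3   3   3   4   6
```

View pics/hm.png

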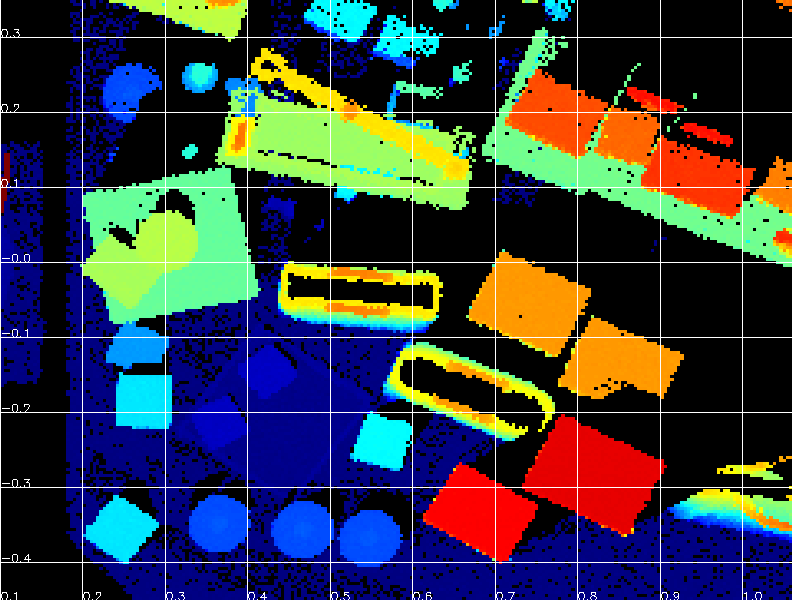

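```bash
cat > scan.py <<'E'
import numpy as np
H=np.load("H.npy"); i,j=np.nonzero(H>.008); X=.1+.004*(j+.5); Y=-.45+.004*(i+.5); Z=H[i,j]
def rd(x,y,hx,hy): 
    dx=np.abs(x)-hx; dy=np.abs(y)-hy
    return np.hypot(np.maximum(dx,0),np.maximum(dy,0))+np.minimum(np.maximum(dx,dy),0)
def scan(bx,by,yaw0,zt=.007,op=.066):
    out=[]
    for off in (-.01,0,.01):
      for psi in range(-180,180,4):
        a=np.radians(psi); yv=np.array([np.cos(a),np.sin(a)]); xv=np.array([-yv[1],yv[0]])
        cx,cy=np.array([bx,by])+off*xv
        px=(X-cx)*xv[0]+(Y-cy)*xv[1]; py=(X-cx)*yv[0]+(Y-cy)*yv[1]
        own=np.hypot(X-bx,Y-by)<.042
        m=Z>zt+.075; db=rd(px[m],py[m],.0375,.089).min()
        m=Z>zt+.12; dc=rd(px[m]-.075,py[m],.04,.045).min()
        m=(Z>.016)&~own; df=np.minimum(rd(px[m],py[m]-(op/2+.007),.012,.007),rd(px[m],py[m]+(op/2+.007),.012,.007)).min()
        rel=(psi-yaw0+45)%90-45
        out.append((min(db,dc,df),psi,off,rel,db,dc,df))
    out.sort(reverse=True)
    for o in out[:14]: print(*[round(float(v),3) for v in o])
if __name__=="__main__":
    print("A");scan(.4244,-.1456,38.9); print("B");scan(.3664,-.2127,28.8)
E
python3 scan.py
```

```text
A
0.026 176.0 0.0 -42.9 0.027 0.064 0.026
0.025 172.0 0.0 43.1 0.025 0.063 0.029
0.025 172.0 -0.01 43.1 0.025 0.063 0.039
0.024 168.0 0.0 39.1 0.024 0.057 0.031
0.023 164.0 0.0 35.1 0.023 0.051 0.034
0.022 -180.0 0.0 -38.9 0.024 0.057 0.022
0.022 160.0 0.0 31.1 0.022 0.044 0.036
0.021 168.0 0.01 39.1 0.022 0.057 0.021
0.021 168.0 -0.01 39.1 0.021 0.057 0.041
0.02 176.0 -0.01 -42.9 0.02 0.064 0.036
0.02 164.0 0.01 35.1 0.02 0.051 0.024
0.019 148.0 0.01 19.1 0.019 0.02 0.034
0.019 156.0 0.0 27.1 0.019 0.036 0.039
0.019 152.0 0.01 23.1 0.019 0.028 0.031
B
0.021 -88.0 0.0 -26.8 0.021 0.043 0.022
0.02 -92.0 0.0 -30.8 0.023 0.046 0.02
0.019 -96.0 0.0 -34.8 0.023 0.048 0.019
0.018 -80.0 0.01 -18.8 0.021 0.034 0.018
0.016 -76.0 0.01 -14.8 0.016 0.036 0.019
0.016 -100.0 0.0 -38.8 0.022 0.05 0.016
0.016 -84.0 0.0 -22.8 0.016 0.042 0.024
0.016 -84.0 0.01 -22.8 0.025 0.033 0.016
0.014 -88.0 0.01 -26.8 0.025 0.033 0.014
0.014 -104.0 0.0 -42.8 0.021 0.05 0.014
0.013 -92.0 -0.01 -30.8 0.013 0.056 0.027
0.013 -96.0 -0.01 -34.8 0.013 0.058 0.025
0.012 -108.0 0.0 43.2 0.02 0.05 0.012
0.012 -92.0 0.01 -30.8 0.027 0.036 0.012
```

Request:
{"fn": "send_rows", "kwargs": {"steps": [0,0,0.06,0,0,0,0,0,0.06,0,0,0,0,0,0.06,0,0,0,0,0,0.06,0,0,0]}}

```text
time_s: 0.9
tool_pos: [0.1617, 0.6033, 0.4649]
ee_rot: [[-0.966, 0.259, 0.0], [0.259, 0.966, 0.001], [0.0, 0.001, -1.0]]
force: [-0.0, 1.6, 0.6]
gripper_width: 0.0878
```

Request:
{"fn": "send_rows", "kwargs": {"steps": [0.045,-0.055,0,0,0,0,0.045,-0.055,0,0,0,0,0.045,-0.055,0,0,0,0,0.045,-0.055,0,0,0,0,0.045,-0.055,0,0,0,0,0.045,-0.055,0,0,0,0,0.045,-0.055,0,0,0,0,0.045,-0.055,0,0,0,0]}}

```text
time_s: 1.9
tool_pos: [0.4793, 0.2149, 0.463]
ee_rot: [[-0.966, 0.259, 0.001], [0.259, 0.966, 0.001], [-0.0, 0.001, -1.0]]
force: [0.6, 1.2, -1.2]
gripper_width: 0.0878
```

Request:
{"fn": "send_rows", "kwargs": {"steps": [0,0,0,0,0,0,0,0,0,0,0,0,0,0,0,0,0,0,0,0,0,0,0,0]}}

```text
time_s: 2.4
tool_pos: [0.4778, 0.2179, 0.4626]
ee_rot: [[-0.967, 0.257, -0.0], [0.257, 0.967, 0.0], [0.0, 0.0, -1.0]]
force: [0.1, -0.4, 0.3]
gripper_width: 0.0876
```

Run:
```python
from h import *
o=arm.get_obs();print(o["tool_pos"],o["joint_pos"].round(1) if hasattr(o["joint_pos"],"round") else o["joint_pos"])
im,E=grab("wrist"); save(im,"w1"); np.savez("w1.npz",c=im["color"],d=im["depth"],E=E,m=im["mtx"],k=im["distortion"])
```

```text
[0.47775682 0.21789408 0.46262413] [-46.    7.1  18.9  82.3  -2.3  90.9  47.8]
```

View pics/w1.png

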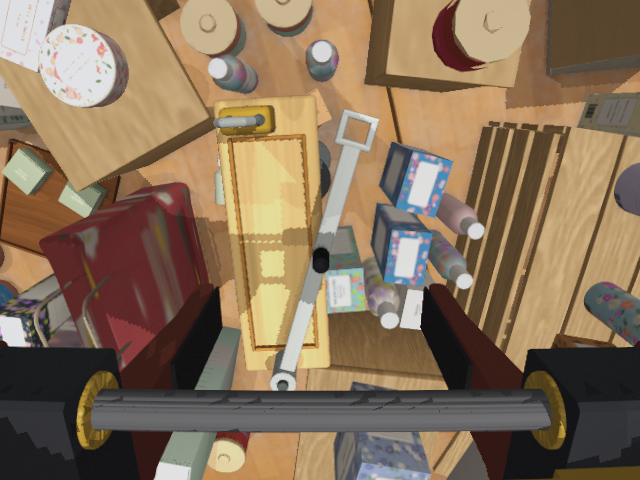

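Run:
```python
from h import *
im,E=grab("wrist"); save(im,"w1a",(200,85,340,230),4.1); save(im,"w1b",(210,230,350,400),3.5)
```

```text
(no output)
```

View pics/w1a.png

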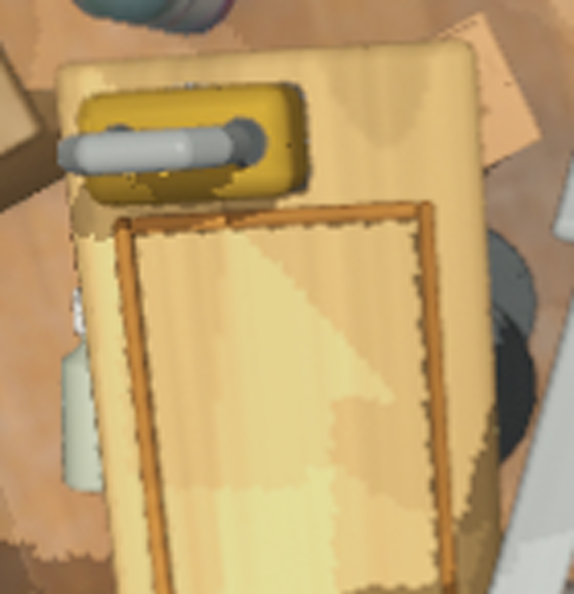

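View pics/w1b.png

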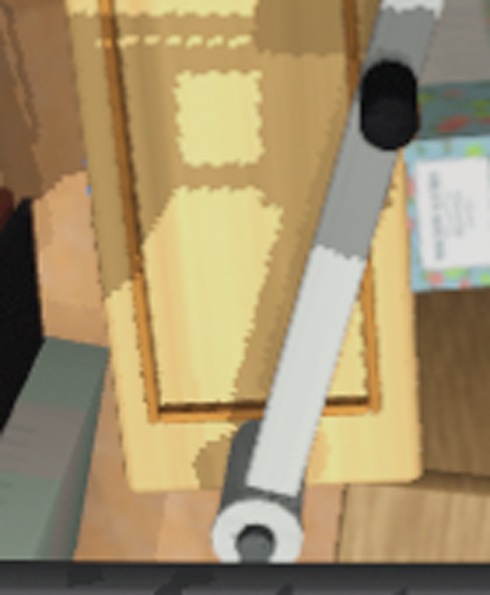

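```bash
cat >> h.py <<'E'
def fit2d(M,W):
    # rigid 2D model->world
    M=np.array(M,float);W=np.array(W,float)[:,:2];mc=M.mean(0);wc=W.mean(0)
    a=M-mc;b=W-wc;th=np.arctan2((a[:,0]*b[:,1]-a[:,1]*b[:,0]).sum(),(a*b).sum())
    c,s=np.cos(th),np.sin(th);t=wc-np.array([[c,-s],[s,c]])@mc
    res=W-(M@np.array([[c,s],[-s,c]])+t); return th,t,res
E
python3 - <<'E'
from h import *
im,E=grab("wrist")
def c(p,o,s): return [((a+.5)/s+o[0]-.5,(b+.5)/s+o[1]-.5) for a,b in p]
uv=c([(123,227),(427,208)],(200,85),4.1)+c([(374,405),(156,412)],(210,230),3.5)
W=onz(im,E,uv,.219); 
# image left = stand -y ; top = -x
M=np.array([(-116,-36),(-116,36),(116,36),(116,-36)])/1e3
th,t,res=fit2d(M,W); print(np.degrees(th),t,(res*1e3).round(1).tolist())
pin=onz(im,E,c([(255,540)],(210,230),3.5),.267); print("pin",pin)
kn=onz(im,E,c([(389,90)],(210,230),3.5),.293); print("knob",kn)
c_,s_=np.cos(th),np.sin(th);Rm=np.array([[c_,-s_],[s_,c_]])
f=lambda p:Rm@np.array(p)+t
pv=f((.134,0));print("pivot fit",pv, "padlock",f((-.132,-.013)))
for q in (kn[0,:2],):
    d=q-pv; print(np.linalg.norm(d), np.degrees(th)+180-np.degrees(np.arctan2(d[1],d[0])))
pts=proj(im,E,[[*f((-.132,-.013)),.305],[*f((-.132,.004)),.290],[*f((-.132,-.021)),.305],[*f((-.132,-.005)),.305],[*pv,.267]])
save(im,"w1c",(200,85,340,230),4.1,pts)
E
```

```text
-11.964797656540805 [0.52243356 0.15778658] [[1.2, -0.2], [0.8, -0.3], [-0.7, -0.5], [-1.3, 1.1]]
pin [[0.64901168 0.13082008 0.267     ]]
knob [[0.51411764 0.20776188 0.293     ]]
pivot fit [0.65352243 0.13000695] padlock [0.3906062  0.17243402]
0.15962307163220585 17.186392093569538
```

View pics/w1c.png

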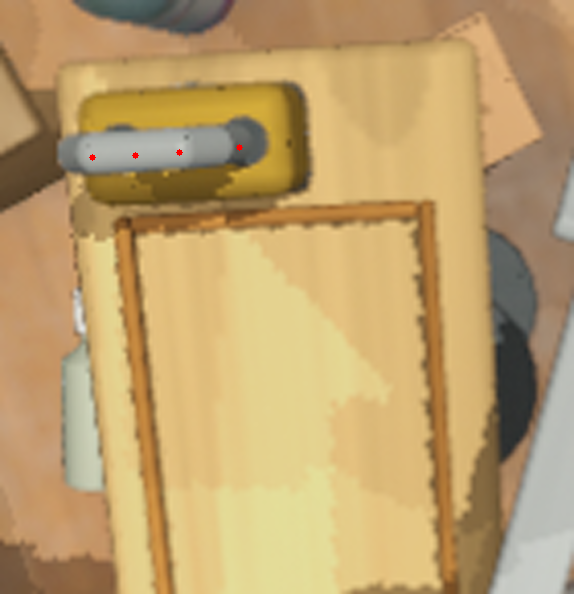

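Run:
```python
from h import *
im,E=grab("wrist")
P=cloud(im,E); hsv=cv2.cvtColor(im["color"],cv2.COLOR_RGB2HSV)
m=(P[:,:,2]>.287)&(P[:,:,2]<.3)&(hsv[:,:,2]<60); m[:230]=0;m[290:]=0
q=np.argwhere(m)[:,::-1]; print(len(q),q.mean(0),q.min(0),q.max(0)); 
k=onz(im,E,[(q.min(0)+q.max(0))/2,q.mean(0)],.293);print(k)
pv=np.array([.6535,.130])
for z in k: d=z[:2]-pv; print(np.linalg.norm(d),168.04-np.degrees(np.arctan2(d[1],d[0])))
# depth check of floor & body top
print(np.median(P[150:200,250:290,2]), E[:3,3])
```

```text
251 [320.94023904 262.9123506 ] [313 254] [329 272]
[[0.52109532 0.20594126 0.293     ]
 [0.52100405 0.20591237 0.293     ]]
0.1526370676600956 17.876608982696922
0.15270188439167268 17.850165335334225
0.21283428458547637 [0.39914204 0.238199   0.62554024]
```

Request:
{"fn": "send_rows", "kwargs": {"steps": [0.009,-0.003,-0.03,0,0,-0.065,0.009,-0.003,-0.03,0,0,-0.065,0.009,-0.003,-0.03,0,0,-0.065,0.009,-0.002,-0.03,0,0,-0.067,0.009,-0.002,-0.025,0,0,0,0,0,-0.01,0,0,0,0,0,0,0,0,0]}}

```text
time_s: 3.48
tool_pos: [0.523, 0.2039, 0.3075]
ee_rot: [[-0.866, 0.5, -0.001], [0.5, 0.866, -0.0], [0.001, -0.001, -1.0]]
force: [0.6, -0.6, 0.0]
gripper_width: 0.0875
```

Run:
```python
from h import *
o=arm.get_obs();print(o["tool_pos"],np.degrees(np.arctan2(*o["ee_rot"][[1,0],1])))
im,E=grab("wrist"); P=cloud(im,E); hsv=cv2.cvtColor(im["color"],cv2.COLOR_RGB2HSV)
m=(P[:,:,2]>.286)&(P[:,:,2]<.302)&(hsv[:,:,2]<60)&(np.hypot(P[:,:,0]-.523,P[:,:,1]-.205)<.03)
q=np.argwhere(m)[:,::-1]; print(len(q)); print(onz(im,E,[(q.min(0)+q.max(0))/2],.293))
save(im,"w2")
```

```text
[0.52298915 0.20389616 0.30754111] 60.009064046432826
886
[[0.52099483 0.20672522 0.293     ]]
```

View pics/w2.png

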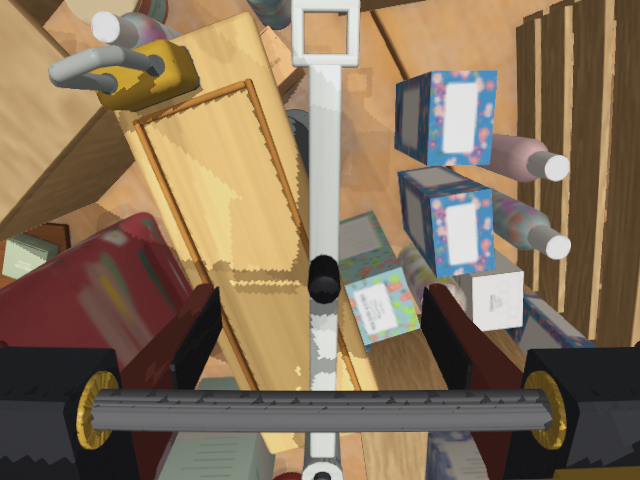

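Request:
{"fn": "send_rows", "kwargs": {"steps": [-0.001,0.002,-0.018,0,0,0,0,0,-0.018,0,0,0]}}

```text
time_s: 3.78
tool_pos: [0.5228, 0.2065, 0.2729]
ee_rot: [[-0.866, 0.5, 0.002], [0.5, 0.866, 0.002], [-0.001, 0.003, -1.0]]
force: [-0.1, 0.3, -0.3]
gripper_width: 0.0875
```

Request:
{"fn": "send_rows", "kwargs": {"steps": [0,0,0,0,0,0,0,0,0,0,0,0,0,0,0,0,0,0,0,0,0,0,0,0,0,0,0,0,0,0,0,0,0,0,0,0,0,0,0,0,0,0,0,0,0,0,0,0], "jaw": 255, "force": 10}}

```text
time_s: 4.78
tool_pos: [0.5224, 0.2057, 0.2716]
ee_rot: [[-0.866, 0.5, -0.0], [0.5, 0.866, -0.0], [0.0, -0.0, -1.0]]
force: [-0.9, 0.3, 0.1]
gripper_width: 0.0157
```

Run:
```python
import numpy as np
a=np.radians(np.linspace(150,106,17)); p=.15*np.c_[np.cos(a),np.sin(a)]; print(np.diff(p,axis=0).round(4).tolist(), np.diff(a)[0])
```

```text
[[0.0037, 0.0061], [0.004, 0.006], [0.0043, 0.0058], [0.0046, 0.0055], [0.0049, 0.0053], [0.0051, 0.0051], [0.0053, 0.0048], [0.0056, 0.0046], [0.0058, 0.0043], [0.006, 0.004], [0.0062, 0.0037], [0.0063, 0.0034], [0.0065, 0.0031], [0.0066, 0.0028], [0.0068, 0.0025], [0.0069, 0.0021]] -0.047996554429844185
```

Request:
{"fn": "send_rows", "kwargs": {"steps": [0.0037,0.0061,0,0,0,-0.048,0.004,0.006,0,0,0,-0.048,0.0043,0.0058,0,0,0,-0.048,0.0046,0.0055,0,0,0,-0.048,0.0049,0.0053,0,0,0,-0.048,0.0051,0.0051,0,0,0,-0.048,0.0053,0.0048,0,0,0,-0.048,0.0056,0.0046,0,0,0,-0.048]}}

```text
time_s: 5.78
tool_pos: [0.5599, 0.2487, 0.2716]
ee_rot: [[-0.614, 0.789, -0.001], [0.789, 0.614, -0.001], [-0.0, -0.001, -1.0]]
force: [-1.3, -1.9, 1.0]
gripper_width: 0.0157
```

Request:
{"fn": "send_rows", "kwargs": {"steps": [0.0058,0.0043,0,0,0,-0.048,0.006,0.004,0,0,0,-0.048,0.0062,0.0037,0,0,0,-0.048,0.0063,0.0034,0,0,0,-0.048,0.0065,0.0031,0,0,0,-0.048,0.0066,0.0028,0,0,0,-0.048,0.0068,0.0025,0,0,0,-0.048,0.0069,0.0021,0,0,0,-0.048]}}

```text
time_s: 6.78
tool_pos: [0.611, 0.2746, 0.2717]
ee_rot: [[-0.274, 0.962, -0.001], [0.962, 0.274, -0.001], [-0.0, -0.001, -1.0]]
force: [-1.3, -1.7, 1.9]
gripper_width: 0.0157
```

Request:
{"fn": "send_rows", "kwargs": {"steps": [0,0,0,0,0,0,0,0,0,0,0,0,0,0,0,0,0,0]}}

```text
time_s: 7.15
tool_pos: [0.611, 0.2746, 0.2717]
ee_rot: [[-0.276, 0.961, 0.0], [0.961, 0.276, -0.0], [-0.0, 0.0, -1.0]]
force: [2.1, -1.1, -0.1]
gripper_width: 0.0159
```

Request:
{"fn": "send_rows", "kwargs": {"steps": [0,0,0,0,0,0,0,0,0,0,0,0,0,0,0,0,0,0,0,0,0,0,0,0,0,0,0.04,0,0,0,0,0,0.05,0,0,0,0,0,0.05,0,0,0], "jaw": 60}}

```text
time_s: 8.02
tool_pos: [0.6107, 0.2747, 0.4132]
ee_rot: [[-0.275, 0.961, -0.0], [0.961, 0.275, -0.0], [-0.0, -0.0, -1.0]]
force: [-0.2, 0.3, -0.5]
gripper_width: 0.0671
```

Run:
```python
from h import *
im,E=grab("side"); save(im,"s3"); 
im,E=grab("wrist"); save(im,"w3")
A=np.array([(.5224,.2057),(.5599,.2487),(.611,.2746)])
M=2*(A[1:]-A[0]);b=(A[1:]**2).sum(1)-(A[0]**2).sum();c=np.linalg.solve(M,b);print(c,np.linalg.norm(A[0]-c))
```

```text
[0.65183664 0.13067095] 0.1496101654428411
```

View pics/s3.png

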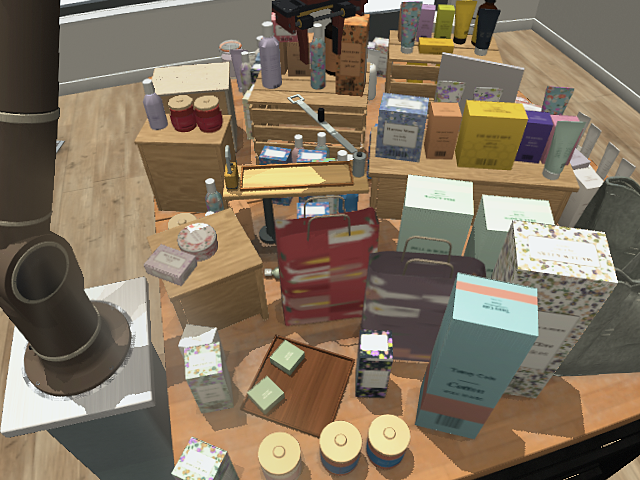

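View pics/w3.png

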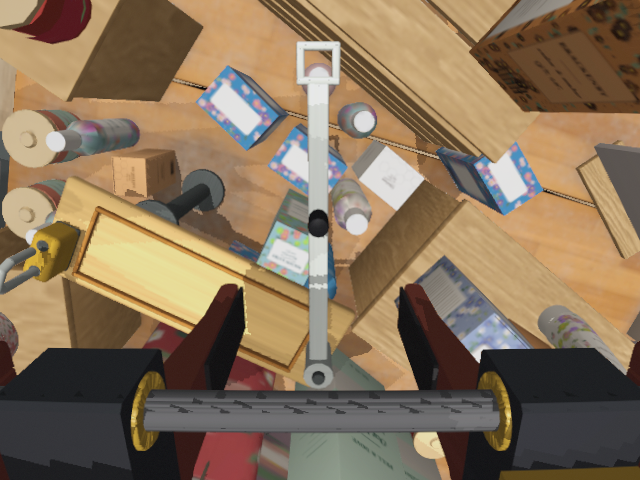

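```bash
cat > scan2.py <<'E'
from scan import *
def tab(bx,by,yaw0,psis,offs=(-.01,0,.01),zt=.008,own2=None):
    for psi in psis:
      for off in offs:
       for oy in (0,):
        a=np.radians(psi); yv=np.array([np.cos(a),np.sin(a)]); xv=np.array([-yv[1],yv[0]])
        cx,cy=np.array([bx,by])+off*xv
        px=(X-cx)*xv[0]+(Y-cy)*xv[1]; py=(X-cx)*yv[0]+(Y-cy)*yv[1]
        m=Z>zt+.075; d=rd(px[m],py[m],.0375,.089);k=d.argmin()
        m2=Z>zt+.13; d2=rd(px[m2]-.07,py[m2],.035,.035);k2=d2.argmin()
        print(psi,off,"rel",round((psi-yaw0+45)%90-45,1),"body",(d[k]*1e3).round(),X[m][k].round(3),Y[m][k].round(3),Z[m][k].round(2),"cam",(d2[k2]*1e3).round(),X[m2][k2].round(3),Y[m2][k2].round(3),Z[m2][k2].round(2))
if __name__=="__main__":
    print("A");tab(.4244,-.1456,38.9,[-52,-44,-36,-28,-24,128,132,136,140,144],(-.01,0,.01))
    print("B");tab(.3664,-.2127,28.8,[-60,-68,-76,-80,-84])
E
python3 scan2.py
```

```text
A
-52 -0.01 rel -0.9 body 8.0 0.386 -0.052 0.19 cam -11.0 0.474 -0.076 0.16
-52 0 rel -0.9 body 5.0 0.398 -0.048 0.19 cam -16.0 0.482 -0.076 0.15
-52 0.01 rel -0.9 body 2.0 0.402 -0.048 0.19 cam -20.0 0.49 -0.076 0.16
-44 -0.01 rel 7.1 body 12.0 0.378 -0.052 0.19 cam -16.0 0.466 -0.076 0.14
-44 0 rel 7.1 body 5.0 0.386 -0.052 0.19 cam -20.0 0.474 -0.076 0.16
-44 0.01 rel 7.1 body 2.0 0.394 -0.048 0.19 cam -25.0 0.478 -0.076 0.16
-36 -0.01 rel 15.1 body 16.0 0.362 -0.056 0.18 cam -16.0 0.458 -0.072 0.17
-36 0 rel 15.1 body 11.0 0.374 -0.052 0.19 cam -24.0 0.466 -0.076 0.14
-36 0.01 rel 15.1 body 3.0 0.382 -0.052 0.19 cam -30.0 0.474 -0.076 0.16
-28 -0.01 rel 23.1 body 19.0 0.306 -0.152 0.14 cam -16.0 0.446 -0.068 0.17
-28 0 rel 23.1 body 15.0 0.362 -0.056 0.18 cam -26.0 0.454 -0.072 0.14
-28 0.01 rel 23.1 body 8.0 0.362 -0.056 0.18 cam -32.0 0.462 -0.072 0.16
-24 -0.01 rel 27.1 body 18.0 0.306 -0.152 0.14 cam -16.0 0.454 -0.072 0.14
-24 0 rel 27.1 body 19.0 0.358 -0.056 0.18 cam -26.0 0.454 -0.072 0.14
-24 0.01 rel 27.1 body 10.0 0.362 -0.056 0.18 cam -34.0 0.458 -0.072 0.17
128 -0.01
[... 1439 characters left out ...]
ody 6.0 0.306 -0.152 0.14 cam 56.0 0.538 -0.224 0.15
-76 -0.01 rel -14.8 body -4.0 0.306 -0.152 0.14 cam 66.0 0.53 -0.244 0.15
-76 0 rel -14.8 body 6.0 0.306 -0.152 0.14 cam 58.0 0.53 -0.244 0.15
-76 0.01 rel -14.8 body 16.0 0.306 -0.152 0.14 cam 50.0 0.53 -0.244 0.15
-80 -0.01 rel -18.8 body 1.0 0.306 -0.152 0.14 cam 65.0 0.53 -0.244 0.15
-80 0 rel -18.8 body 11.0 0.306 -0.152 0.14 cam 56.0 0.53 -0.244 0.15
-80 0.01 rel -18.8 body 21.0 0.306 -0.152 0.14 cam 47.0 0.53 -0.244 0.15
-84 -0.01 rel -22.8 body 6.0 0.306 -0.152 0.14 cam 66.0 0.53 -0.244 0.15
-84 0 rel -22.8 body 16.0 0.306 -0.152 0.14 cam 56.0 0.53 -0.244 0.15
-84 0.01 rel -22.8 body 26.0 0.306 -0.152 0.14 cam 46.0 0.53 -0.244 0.15
```

Request:
{"fn": "send_rows", "kwargs": {"steps": [-0.0184,-0.0388,0.01,0,0,0.178,-0.0184,-0.0388,0.01,0,0,0.178,-0.0184,-0.0388,0.01,0,0,0.178,-0.0184,-0.0388,0.01,0,0,0.178,-0.0184,-0.0388,0,0,0,0.178,-0.0184,-0.0388,0,0,0,0.178,-0.0184,-0.0388,0,0,0,0.178,-0.0184,-0.0388,0,0,0,0.178]}}

```text
time_s: 9.12
tool_pos: [0.4628, -0.0368, 0.4512]
ee_rot: [[-0.99, -0.138, -0.0], [-0.138, 0.99, 0.0], [0.0, 0.0, -1.0]]
force: [0.1, 0.4, 1.6]
gripper_width: 0.0671
```

Request:
{"fn": "send_rows", "kwargs": {"steps": [-0.0184,-0.0388,0,0,0,0.178,-0.0184,-0.0388,0,0,0,0.178,-0.0184,-0.0388,0,0,0,0.178,-0.0184,-0.0388,0,0,0,0.178,0,0,0,0,0,0,0,0,0,0,0,0]}}

```text
time_s: 9.88
tool_pos: [0.3904, -0.19, 0.4514]
ee_rot: [[-0.665, -0.747, -0.0], [-0.747, 0.665, 0.001], [-0.0, 0.0, -1.0]]
force: [0.4, -0.2, 0.4]
gripper_width: 0.0669
```

```bash
cat >> h.py <<'E'
def boxes(im,E,ztop=.025,verbose=True):
    hsv=cv2.cvtColor(im["color"],cv2.COLOR_RGB2HSV); P=cloud(im,E)
    m=((np.abs(P[:,:,2]-ztop)<.005)&(hsv[:,:,0]>25)&(hsv[:,:,0]<90)).astype(np.uint8)
    n,l,st,ce=cv2.connectedComponentsWithStats(m); out=[]
    for i in range(1,n):
        if st[i,4]>200:
            q=onz(im,E,np.argwhere(l==i)[:,::-1],ztop); r=cv2.minAreaRect((q[:,:2]*1000).astype(np.float32)); print(st[i],np.round(r[0],1),np.round(r[1],1),round(r[2],1))
def st():
    o=arm.get_obs();print("tcp",o["tool_pos"].round(4),"psi",np.degrees(np.arctan2(*o["ee_rot"][[1,0],1])).round(1),"j",np.round(o["joint_pos"],1),"t",round(o["time_s"],2),"w",round(float(o["gripper_width"]),4))
E
python3 - <<'E'
from h import *
st(); im,E=grab("wrist"); save(im,"w4"); boxes(im,E)
E
```

```text
tcp [ 0.3904 -0.19    0.4514] psi 138.3 j [-22.8  -5.9  38.8  95.    3.7  89.6 154.1] t 9.88 w 0.0669
[ 303  124   43   45 1252] [ 365.7 -211.8] [49.6 49.4] 29.3
[ 307  188   38   38 1137] [ 422.3 -145.1] [51.  49.4] 39.4
```

View pics/w4.png

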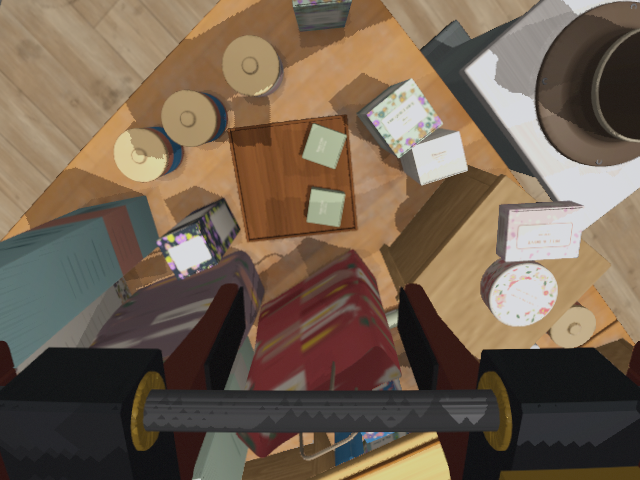

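Request:
{"fn": "send_rows", "kwargs": {"steps": [0.0066,0.0097,-0.045,0,0,0,0.0066,0.0097,-0.045,0,0,0,0.0066,0.0097,-0.045,0,0,0,0.0066,0.0097,-0.045,0,0,0,0,0,-0.045,0,0,0,0,0,-0.045,0,0,0,0,0,-0.045,0,0,0,0,0,0,0,0,0], "jaw": 42}}

```text
time_s: 10.92
tool_pos: [0.4146, -0.1507, 0.1342]
ee_rot: [[-0.664, -0.748, -0.007], [-0.748, 0.664, 0.0], [0.004, 0.005, -1.0]]
force: [0.0, -0.5, 0.3]
gripper_width: 0.0734
```

Run:
```python
from h import *
st(); im,E=grab("wrist"); save(im,"w5"); boxes(im,E)
```

```text
tcp [ 0.4146 -0.1507  0.1342] psi 138.4 j [-16.5  13.4  35.1 123.1 -10.4  46.7 163.5] t 10.93 w 0.0734
[ 267   65   97  101 6263] [ 365.7 -212. ] [49.9 49.6] 29.3
[ 279  207   80   79 4918] [ 422.3 -145.1] [51.3 49.6] 39.4
[437 441  20  26 319] [464.   63.8] [25.1 12.8] 71.1
```

View pics/w5.png

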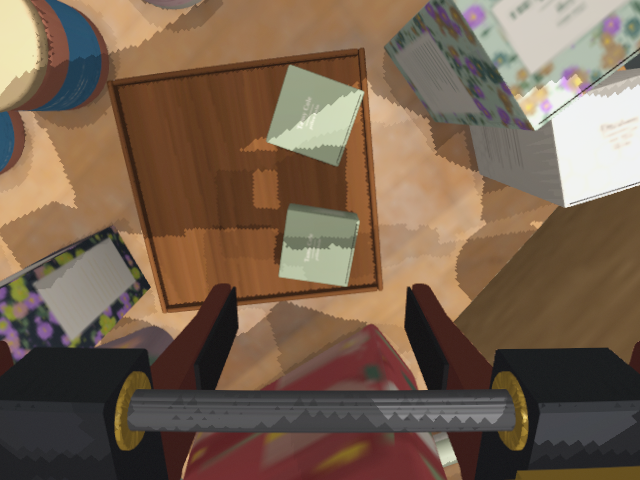

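Request:
{"fn": "send_rows", "kwargs": {"steps": [0.001,-0.003,0,0,0,-0.064,0.001,-0.003,0,0,0,-0.064,0,0,0,0,0,0,0,0,0,0,0,0]}}

```text
time_s: 11.48
tool_pos: [0.4194, -0.1577, 0.1377]
ee_rot: [[-0.753, -0.658, 0.002], [-0.658, 0.753, 0.0], [-0.001, -0.001, -1.0]]
force: [0.7, 0.3, -0.2]
gripper_width: 0.0735
```

Run:
```python
from h import *
st()
```

```text
tcp [ 0.4194 -0.1577  0.1377] psi 131.2 j [-17.   13.7  36.8 122.5 -11.2  47.  157.9] t 11.47 w 0.0735
```

Request:
{"fn": "send_rows", "kwargs": {"steps": [-0.002,0.0,-0.03,0,0,0,-0.001,0,-0.03,0,0,0,0,0,0,0,0,0]}}

```text
time_s: 11.85
tool_pos: [0.4144, -0.1576, 0.0758]
ee_rot: [[-0.754, -0.657, -0.003], [-0.657, 0.754, 0.001], [0.002, 0.003, -1.0]]
force: [-0.3, 0.4, 0.2]
gripper_width: 0.0731
```

Run:
```python
from h import *
st()
```

```text
tcp [ 0.4144 -0.1576  0.0758] psi 131.1 j [-10.9  19.6  30.8 125.8 -16.   38.5 162.1] t 11.85 w 0.0731
```

Request:
{"fn": "send_rows", "kwargs": {"steps": [0.002,-0.001,0,0,0,-0.07,0,0,-0.02,0,0,0,0,0,0,0,0,0]}}

```text
time_s: 12.22
tool_pos: [0.4176, -0.1589, 0.0572]
ee_rot: [[-0.798, -0.603, -0.001], [-0.603, 0.798, 0.0], [0.0, 0.001, -1.0]]
force: [-0.8, -0.6, -0.6]
gripper_width: 0.0734
```

Run:
```python
from h import *
st(); im,E=grab("wrist"); save(im,"w6");boxes(im,E)
```

```text
tcp [ 0.4176 -0.1589  0.0572] psi 127.1 j [ -9.6  21.9  29.7 126.1 -18.3  36.  160.3] t 12.22 w 0.0734
[  240    65   119   124 11931] [ 365.6 -212.2] [49.8 49.7] 29.2
[ 287  250   99   94 8580] [ 422.1 -145.2] [52.3 49.6] 39.8
```

View pics/w6.png

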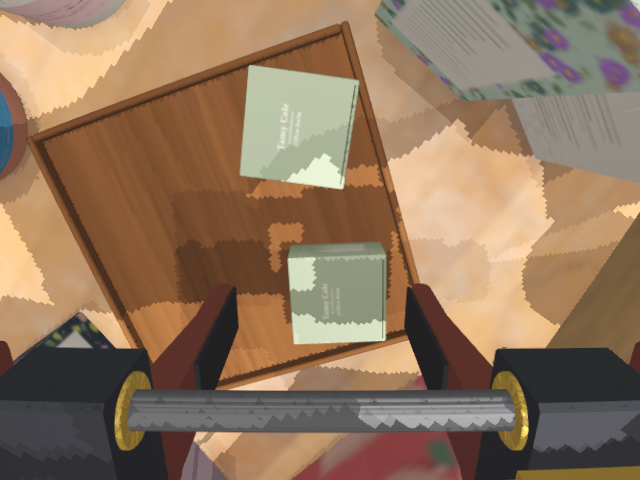

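Request:
{"fn": "send_rows", "kwargs": {"steps": [-0.001,0.002,0,0,0,0,0,0,0,0,0,0,0,0,-0.02,0,0,0,0,0,-0.015,0,0,0,0,0,-0.009,0,0,0,0,0,0,0,0,0], "jaw": 28}}

```text
time_s: 13.02
tool_pos: [0.4163, -0.157, 0.0125]
ee_rot: [[-0.799, -0.602, -0.001], [-0.602, 0.799, 0.0], [0.0, 0.001, -1.0]]
force: [-0.2, 0.1, -0.3]
gripper_width: 0.0783
```

Run:
```python
from h import *
st(); im,E=grab("wrist"); save(im,"w7")
```

```text
tcp [ 0.4163 -0.157   0.0125] psi 127.0 j [ -4.1  26.4  22.9 127.5 -20.5  29.6 161.7] t 13.03 w 0.0783
```

View pics/w7.png

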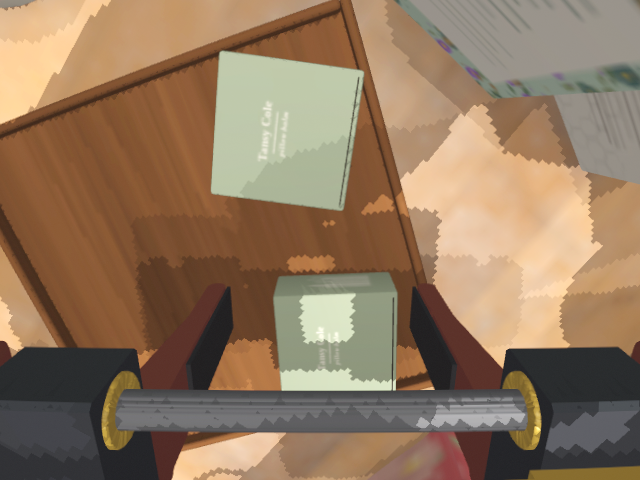

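Request:
{"fn": "send_rows", "kwargs": {"steps": [0.003,0.003,0,0,0,0,0,0,0,0,0,0,0,0,0,0,0,0]}}

```text
time_s: 13.45
tool_pos: [0.4198, -0.1539, 0.0129]
ee_rot: [[-0.798, -0.602, 0.0], [-0.602, 0.798, -0.0], [-0.0, -0.0, -1.0]]
force: [0.6, -0.3, 0.3]
gripper_width: 0.078
```

Request:
{"fn": "send_rows", "kwargs": {"steps": [0,0,0,0,0,0,0,0,0,0,0,0,0,0,0,0,0,0,0,0,0,0,0,0,0,0,0,0,0,0,0,0,0,0,0,0], "jaw": 255, "force": 25}}

```text
time_s: 14.2
tool_pos: [0.4195, -0.154, 0.0126]
ee_rot: [[-0.798, -0.602, -0.0], [-0.602, 0.798, 0.0], [0.0, 0.0, -1.0]]
force: [0.2, 0.8, 0.6]
gripper_width: 0.0501
```

Request:
{"fn": "send_rows", "kwargs": {"steps": [0,-0.001,0.015,0,0,0,0,-0.001,0.02,0,0,0,0,0,0.025,0,0,0,0,0,0.03,0,0,0,0,0,0.03,0,0,0,0,0,0.04,0,0,-0.05,0,0,0,0,0,-0.05]}}

```text
time_s: 15.08
tool_pos: [0.4212, -0.1569, 0.1761]
ee_rot: [[-0.856, -0.517, 0.006], [-0.517, 0.856, -0.0], [-0.005, -0.003, -1.0]]
force: [0.3, -0.6, -1.6]
gripper_width: 0.0501
```

Run:
```python
from h import *
st(); im,E=grab("wrist"); save(im,"w8")
```

```text
tcp [ 0.4212 -0.1569  0.1761] psi 121.2 j [-15.2   9.5  33.4 119.9  -6.7  52.  143.1] t 15.07 w 0.0501
```

View pics/w8.png

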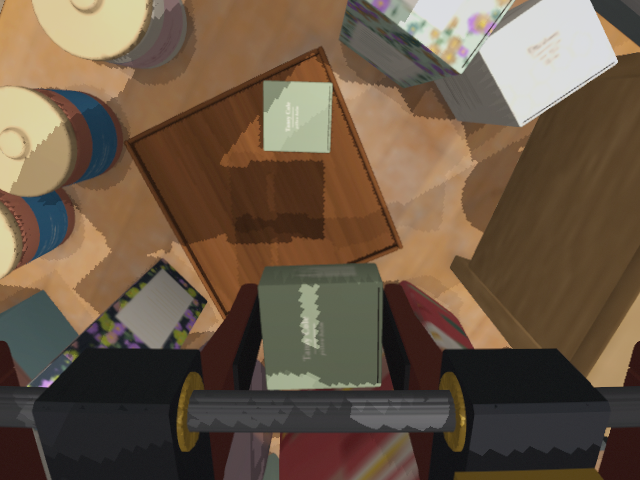

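Run:
```python
from h import *
im,E=grab("wrist"); o=arm.get_obs()
hsv=cv2.cvtColor(im["color"],cv2.COLOR_RGB2HSV);m=((hsv[:,:,0]>25)&(hsv[:,:,0]<95)).astype(np.uint8);m[:280]=0;m[390:]=0;m[:,:255]=0;m[:,390:]=0
zt=o["tool_pos"][2]+.0124
q=onz(im,E,[(260,286),(379,283),(380,388)],zt)
xv=o["ee_rot"][:2,0];yv=o["ee_rot"][:2,1];d=q[:,:2]-o["tool_pos"][:2];print((d@xv).round(4),(d@yv).round(4))
```

```text
[ 0.0143  0.0155 -0.0346] [-0.0252  0.0224  0.0248]
```

Request:
{"fn": "send_rows", "kwargs": {"steps": [0,0,0.041,0,0,-0.12,0,0,0.041,0,0,-0.12,0,0,0.041,0,0,-0.12,0,0,0.041,0,0,-0.12,0,0,0.041,0,0,-0.12,0,0,0.041,0,0,-0.12], "force": 40}}

```text
time_s: 15.92
tool_pos: [0.4188, -0.1563, 0.4199]
ee_rot: [[-0.984, 0.176, -0.001], [0.176, 0.984, 0.0], [0.001, -0.0, -1.0]]
force: [1.0, 0.9, -0.9]
gripper_width: 0.0499
```

Request:
{"fn": "send_rows", "kwargs": {"steps": [0.0154,0.038,0,0,0,0,0.0154,0.038,0,0,0,0,0.0154,0.038,0,0,0,0,0.0154,0.038,0,0,0,0,0.0154,0.038,0,0,0,0,0.0154,0.038,0,0,0,0,0.0154,0.038,0,0,0,0,0.0154,0.038,0,0,0,0]}}

```text
time_s: 16.92
tool_pos: [0.5429, 0.1487, 0.4183]
ee_rot: [[-0.985, 0.172, -0.001], [0.172, 0.985, -0.001], [0.001, -0.001, -1.0]]
force: [1.8, -0.2, -0.1]
gripper_width: 0.0495
```

Request:
{"fn": "send_rows", "kwargs": {"steps": [0,0,0,0,0,0,0,0,0,0,0,0]}}

```text
time_s: 17.18
tool_pos: [0.5426, 0.1469, 0.4183]
ee_rot: [[-0.985, 0.173, -0.001], [0.173, 0.985, -0.001], [0.001, -0.002, -1.0]]
force: [0.1, 0.4, -1.3]
gripper_width: 0.0498
```

Run:
```python
from h import *
st(); im,E=grab("wrist"); save(im,"w9")
```

```text
tcp [0.5426 0.1469 0.4183] psi 80.0 j [-36.6  11.6  20.7  83.   -4.   86.2  63.9] t 17.18 w 0.0498
```

View pics/w9.png

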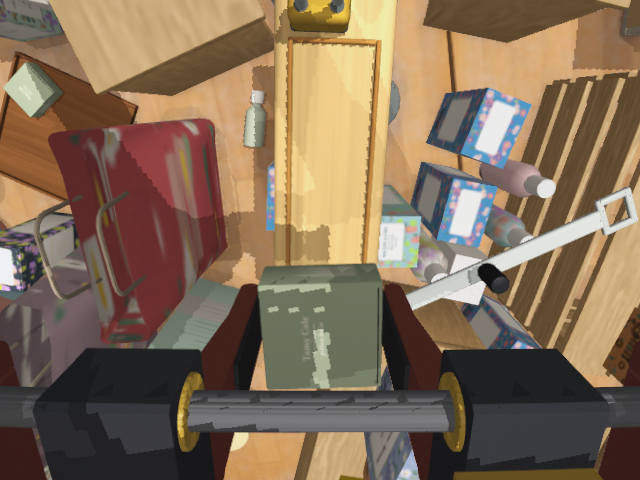

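Run:
```python
from h import *
im,E=grab("wrist"); save(im,"w9a",(255,20,405,150),5);save(im,"w9b",(255,140,405,270),5)
```

```text
(no output)
```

View pics/w9a.png

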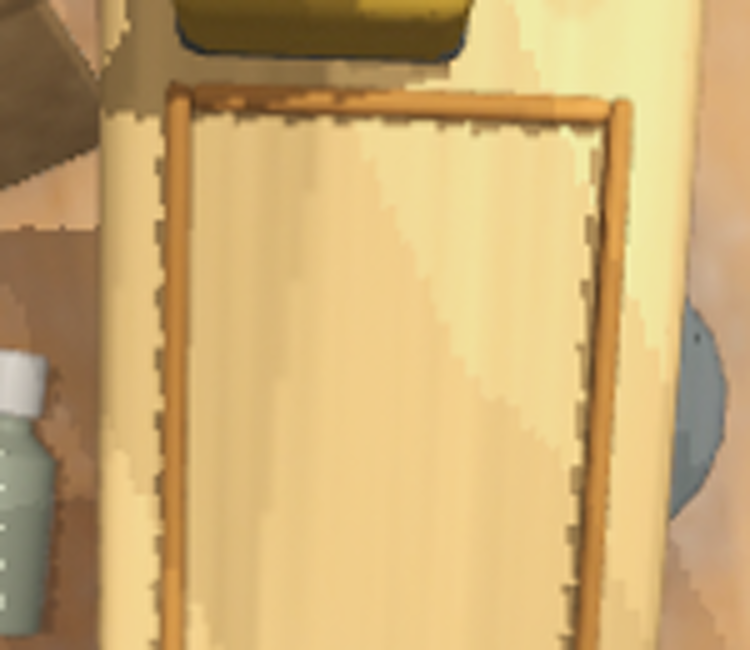

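View pics/w9b.png

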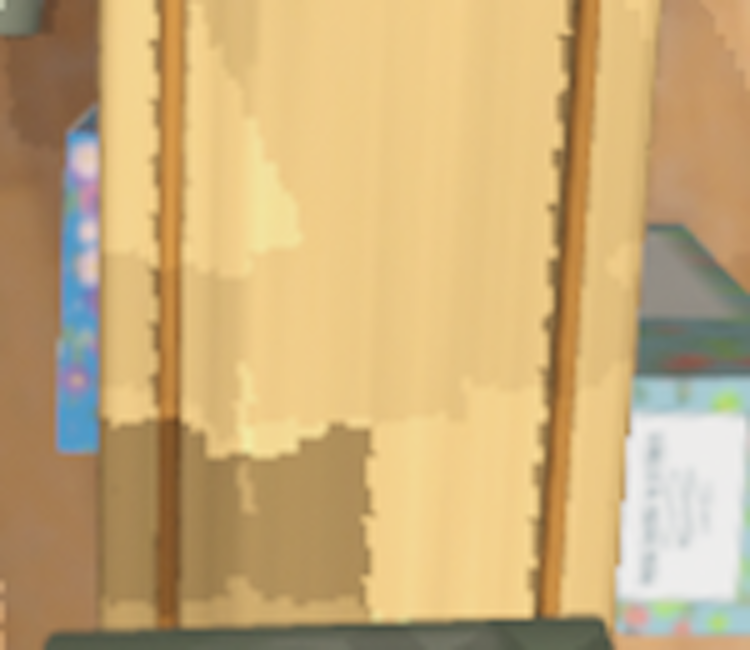

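Run:
```python
from h import *
im,E=grab("wrist")
def c(p,o,s=5): return [((a+.5)/s+o[0]-.5,(b+.5)/s+o[1]-.5) for a,b in p]
L=onz(im,E,c([(178,105)],(255,20))+c([(168,610)],(255,140)),.219)[:,:2]
Rr=onz(im,E,c([(619,115)],(255,20))+c([(549,610)],(255,140)),.219)[:,:2]
T=onz(im,E,c([(180,98),(620,108)],(255,20)),.219)[:,:2]
for n,a in (("L",L),("R",Rr),("T",T)): d=a[1]-a[0]; print(n,a.round(4).tolist(),np.degrees(np.arctan2(d[1],d[0])))
print("w",np.linalg.norm(L[0]-Rr[0]),np.linalg.norm(L[1]-Rr[1]))
dl=(L[1]-L[0])/np.linalg.norm(L[1]-L[0]);dr=(Rr[1]-Rr[0])/np.linalg.norm(Rr[1]-Rr[0]);u=dl+dr;u/=np.linalg.norm(u)
mid=T.mean(0); org=mid+u*.116; print("yaw",np.degrees(np.arctan2(u[1],u[0])),"org",org)
```

```text
L [[0.4042, 0.1458], [0.591, 0.1065]] -11.867323165540173
R [[0.4182, 0.216], [0.6036, 0.177]] -11.864365644481689
T [[0.4032, 0.1463], [0.4171, 0.2163]] 78.76528099429547
w 0.07156806458746662 0.0716065781979452
yaw -11.86584440501093 org [0.52371409 0.15744348]
```

Request:
{"fn": "send_rows", "kwargs": {"steps": [0,0.003,-0.02,0,0,-0.017,0,0.0035,-0.03,0,0,-0.016,0,0,-0.03,0,0,0,0,0,-0.03,0,0,0,0,0,-0.03,0,0,0,0,0,-0.02,0,0,0,0,0,-0.015,0,0,0,0,0,0,0,0,0]}}

```text
time_s: 18.32
tool_pos: [0.5424, 0.154, 0.2431]
ee_rot: [[-0.979, 0.206, -0.001], [0.206, 0.979, -0.0], [0.001, -0.001, -1.0]]
force: [-0.5, 0.4, -1.4]
gripper_width: 0.0497
```

Run:
```python
from h import *
st(); im,E=grab("wrist"); save(im,"w10"); im,E=grab("side"); save(im,"s10",(200,60,400,220),4)
```

```text
tcp [0.5424 0.154  0.2431] psi 78.1 j [-36.2  16.8  19.5  99.6  -6.1  64.6  63.3] t 18.32 w 0.0497
```

View pics/w10.png

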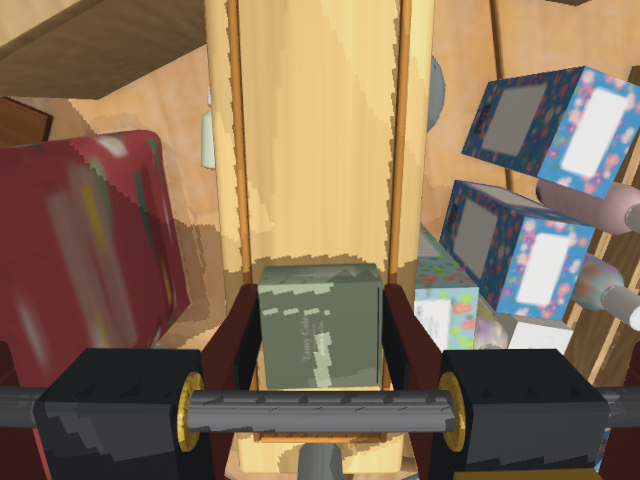

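View pics/s10.png

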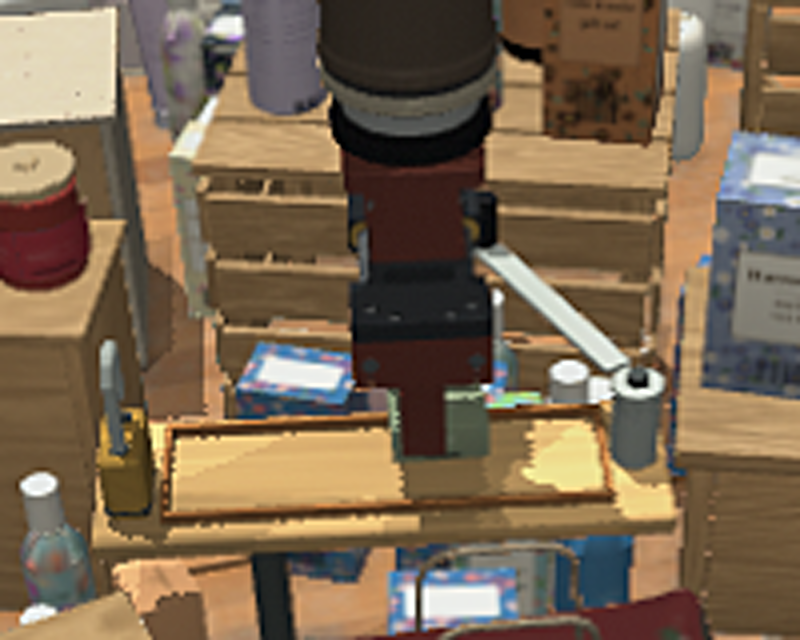

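Request:
{"fn": "send_rows", "kwargs": {"steps": [0,-0.0005,-0.01,0,0,0,0,0,-0.0105,0,0,0,0,0,0,0,0,0,0,0,0,0,0,0]}}

```text
time_s: 18.92
tool_pos: [0.5428, 0.154, 0.2231]
ee_rot: [[-0.979, 0.205, -0.0], [0.205, 0.979, -0.0], [0.0, -0.0, -1.0]]
force: [-0.2, 0.4, -1.5]
gripper_width: 0.05
```

Request:
{"fn": "send_rows", "kwargs": {"steps": [0,0,-0.0005,0,0,0,0,0,0,0,0,0,0,0,0,0,0,0,0,0,0,0,0,0], "jaw": 70}}

```text
time_s: 19.42
tool_pos: [0.5428, 0.1541, 0.2227]
ee_rot: [[-0.979, 0.205, 0.0], [0.205, 0.979, 0.0], [-0.0, 0.0, -1.0]]
force: [0.9, 0.3, -0.4]
gripper_width: 0.0635
```

Request:
{"fn": "send_rows", "kwargs": {"steps": [0,0,0.015,0,0,0,0,0,0.03,0,0,0,0,0,0.04,0,0,0,0,0,0.05,0,0,0,0,0,0.05,0,0,0,0,0,0,0,0,0]}}

```text
time_s: 20.18
tool_pos: [0.5442, 0.154, 0.4129]
ee_rot: [[-0.979, 0.206, 0.008], [0.206, 0.979, 0.003], [-0.007, 0.005, -1.0]]
force: [0.3, -0.7, 0.7]
gripper_width: 0.0635
```

Run:
```python
from h import *
st(); im,E=grab("wrist"); save(im,"w11"); boxes(im,E,.234); im,E=grab("side"); print("side");boxes(im,E)
```

```text
tcp [0.5442 0.154  0.4129] psi 78.1 j [-37.2  11.7  20.7  83.6  -4.2  85.   61.5] t 20.18 w 0.0635
[ 290  186   59   59 3292] [550.4 152.4] [49.1 50.8] 79.7
side
[247 377  37  33 673] [ 366.2 -213. ] [50.9 50.7] 29.0
```

View pics/w11.png

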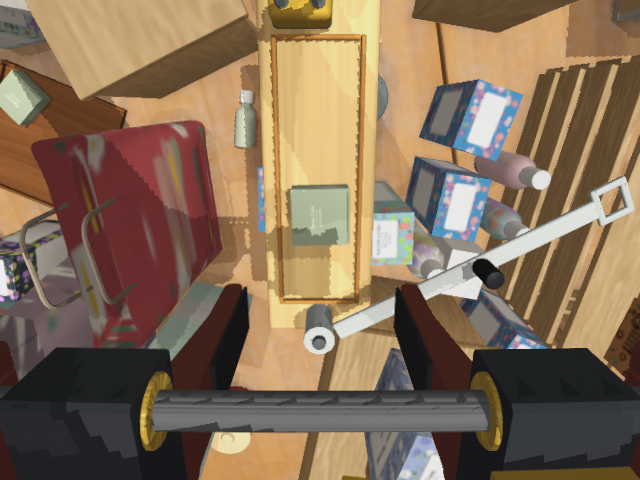

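Request:
{"fn": "send_rows", "kwargs": {"steps": [-0.0112,-0.0246,0.02,0,0,-0.179,-0.0112,-0.0246,0.02,0,0,-0.179,-0.0112,-0.0246,0,0,0,-0.179,-0.0112,-0.0246,0,0,0,-0.179,-0.0112,-0.0246,0,0,0,-0.179,-0.0112,-0.0246,0,0,0,-0.179,-0.0112,-0.0246,0,0,0,-0.179,-0.0112,-0.0246,0,0,0,-0.179], "jaw": 35}}

```text
time_s: 21.28
tool_pos: [0.4522, -0.0435, 0.4465]
ee_rot: [[0.074, 0.997, -0.002], [0.997, -0.074, -0.0], [-0.0, -0.002, -1.0]]
force: [-0.5, 0.2, -0.5]
gripper_width: 0.0757
```

Request:
{"fn": "send_rows", "kwargs": {"steps": [-0.0112,-0.0246,0,0,0,-0.179,-0.0112,-0.0246,0,0,0,-0.179,-0.0112,-0.0246,0,0,0,-0.179,-0.0112,-0.0246,0,0,0,-0.179,-0.0112,-0.0246,0,0,0,-0.179,-0.0112,-0.0246,0,0,0,-0.179,-0.0112,-0.0246,0,0,0,-0.179,0,0,0,0,0,0]}}

```text
time_s: 22.28
tool_pos: [0.3734, -0.2164, 0.447]
ee_rot: [[0.97, 0.243, -0.001], [0.243, -0.97, 0.0], [-0.001, -0.001, -1.0]]
force: [-0.4, 0.5, -0.4]
gripper_width: 0.0758
```

Run:
```python
from h import *
st(); im,E=grab("wrist"); save(im,"w12"); boxes(im,E)
```

```text
tcp [ 0.3734 -0.2164  0.447 ] psi -75.9 j [-19.3  -6.4  39.1  95.8   4.   89.2 -56.4] t 22.27 w 0.0758
[ 296  154   42   42 1188] [ 365.7 -211. ] [49.2 49.7] 29.4
```

View pics/w12.png

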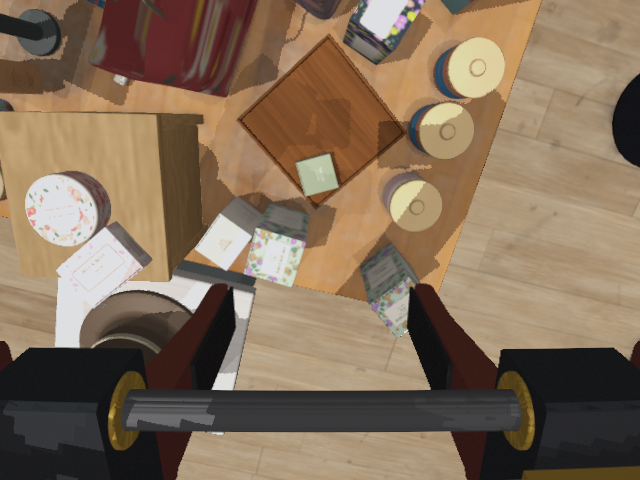

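Request:
{"fn": "send_rows", "kwargs": {"steps": [0.0035,0.001,-0.045,0,0,0,0,0,-0.045,0,0,0,0,0,-0.045,0,0,0,0,0,-0.045,0,0,0,0,0,-0.045,0,0,0,0,0,-0.045,0,0,0,0,0,-0.045,0,0,0,0,0,0,0,0,0]}}

```text
time_s: 23.32
tool_pos: [0.3762, -0.2122, 0.1301]
ee_rot: [[0.968, 0.25, -0.008], [0.25, -0.968, 0.001], [-0.007, -0.003, -1.0]]
force: [-0.0, 0.6, 0.5]
gripper_width: 0.0758
```

Run:
```python
from h import *
st(); im,E=grab("wrist"); save(im,"w13"); boxes(im,E)
```

```text
tcp [ 0.3762 -0.2122  0.1301] psi -75.5 j [-13.   13.7  42.  124.7 -12.6  46.1 -38.5] t 23.32 w 0.0758
[ 273  205   88   85 5063] [ 366.5 -211.3] [51.2 49.9] 29.3
```

View pics/w13.png

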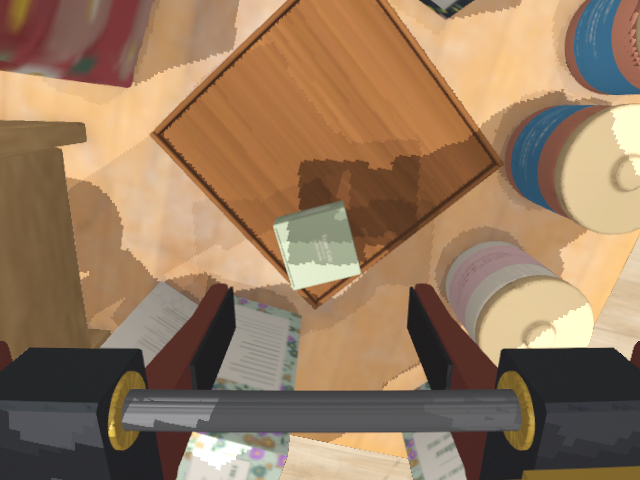

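Request:
{"fn": "send_rows", "kwargs": {"steps": [0.001,-0.003,-0.02,0,0,0,0,0,-0.03,0,0,0,0,0,-0.025,0,0,0,0,0,0,0,0,0], "jaw": 8}}

```text
time_s: 23.88
tool_pos: [0.3798, -0.2165, 0.0583]
ee_rot: [[0.969, 0.249, -0.0], [0.249, -0.969, 0.001], [0.0, -0.001, -1.0]]
force: [-0.7, -0.1, 0.3]
gripper_width: 0.0853
```

Run:
```python
from h import *
st(); im,E=grab("wrist"); save(im,"w14"); boxes(im,E)
```

```text
tcp [ 0.3798 -0.2165  0.0583] psi -75.6 j [ -6.4  22.2  36.5 127.6 -22.4  36.3 -29.2] t 23.88 w 0.0853
[ 248  242  115  108 8479] [ 366.7 -211.6] [52.  49.7] 29.3
```

View pics/w14.png

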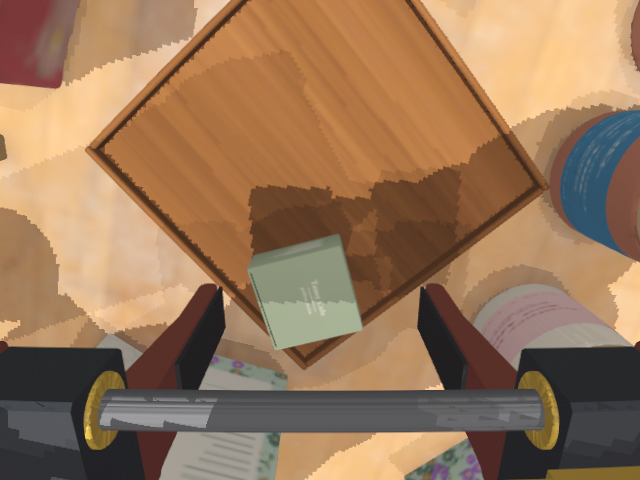

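Request:
{"fn": "send_rows", "kwargs": {"steps": [-0.002,-0.0005,-0.02,0,0,0,0,0,-0.015,0,0,0,0,0,-0.01,0,0,0,0,0,0,0,0,0]}}

```text
time_s: 24.42
tool_pos: [0.3772, -0.2174, 0.0125]
ee_rot: [[0.969, 0.247, -0.001], [0.247, -0.969, 0.0], [-0.0, -0.0, -1.0]]
force: [0.2, -0.2, 0.4]
gripper_width: 0.0851
```

Run:
```python
from h import *
st(); im,E=grab("wrist"); save(im,"w15"); im,E=grab("side"); save(im,"s15",(160,200,400,400),3.2)
```

```text
tcp [ 0.3772 -0.2174  0.0125] psi -75.7 j [ -1.6  27.2  31.3 129.1 -28.2  30.2 -24. ] t 24.43 w 0.0851
```

View pics/w15.png

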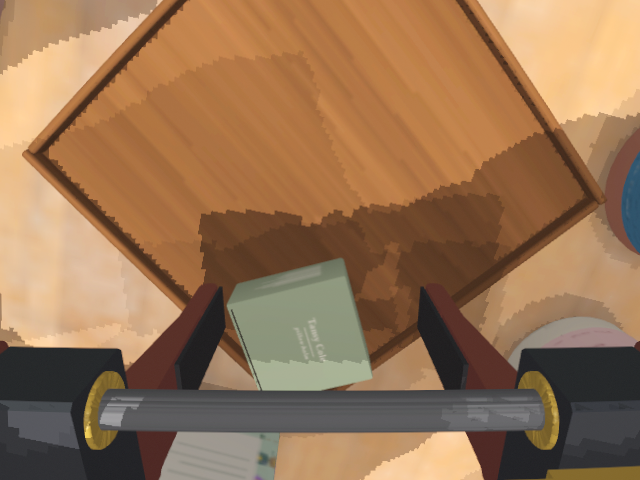

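View pics/s15.png

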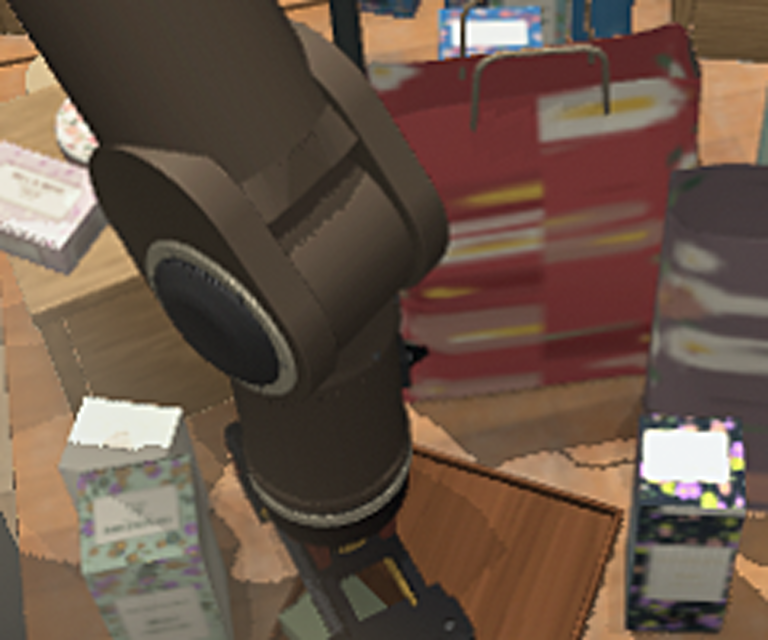

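Request:
{"fn": "send_rows", "kwargs": {"steps": [0,0,0,0,0,0,0,0,0,0,0,0,0,0,0,0,0,0,0,0,0,0,0,0,0,0,0,0,0,0,0,0,0,0,0,0], "jaw": 255, "force": 15}}

```text
time_s: 25.28
tool_pos: [0.3776, -0.2111, 0.0126]
ee_rot: [[0.968, 0.251, -0.002], [0.251, -0.968, 0.01], [0.001, -0.01, -1.0]]
force: [3.9, 19.3, 8.8]
gripper_width: 0.053
```

Run:
```python
from h import *
st(); im,E=grab("wrist"); save(im,"w16")
```

```text
tcp [ 0.3776 -0.2111  0.0126] psi -75.4 j [ -1.8  27.1  31.  129.2 -28.4  30.6 -24. ] t 25.27 w 0.053
```

View pics/w16.png

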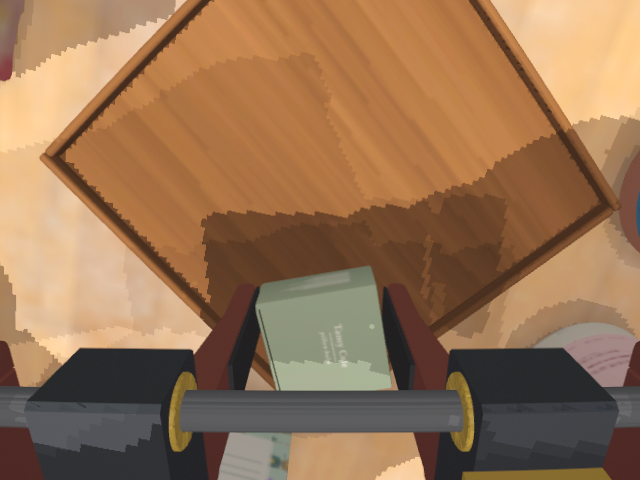

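Request:
{"fn": "send_rows", "kwargs": {"steps": [0.003,0.005,0,0,0,0,0.004,0.004,0,0,0,0,0.005,0.001,0,0,0,0,0.005,0.001,0,0,0,0,0,0,0,0,0,0,0,0,0,0,0,0]}}

```text
time_s: 26.08
tool_pos: [0.395, -0.2068, 0.0128]
ee_rot: [[0.969, 0.247, 0.001], [0.247, -0.969, -0.001], [0.001, 0.001, -1.0]]
force: [-0.5, -0.1, 4.1]
gripper_width: 0.0528
```

Run:
```python
from h import *
st(); im,E=grab("wrist"); save(im,"w17")
```

```text
tcp [ 0.395  -0.2068  0.0128] psi -75.7 j [ -3.7  27.9  31.4 127.8 -28.4  30.9 -26.2] t 26.07 w 0.0528
```

View pics/w17.png

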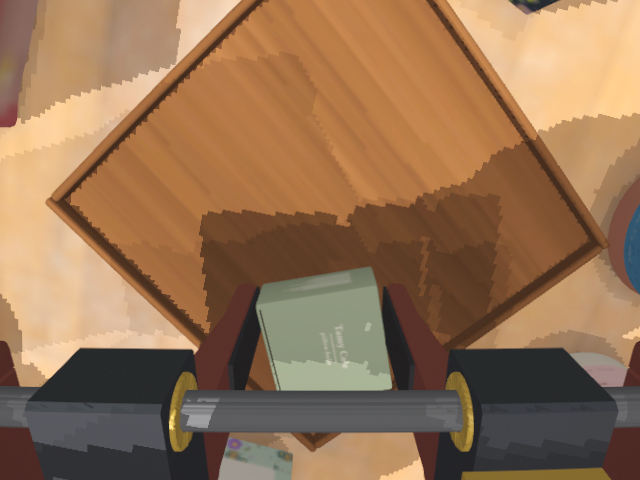

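Request:
{"fn": "send_rows", "kwargs": {"steps": [0,0,0,0,0,0,0,0,0,0,0,0,0,0,0,0,0,0,0,0,0,0,0,0], "jaw": 40}}

```text
time_s: 26.62
tool_pos: [0.3942, -0.2064, 0.0126]
ee_rot: [[0.969, 0.247, -0.0], [0.247, -0.969, 0.0], [-0.0, -0.0, -1.0]]
force: [0.2, 0.4, 0.3]
gripper_width: 0.074
```

Run:
```python
from h import *
st(); im,E=grab("wrist"); save(im,"w18"); o=arm.get_obs()
P=cloud(im,E); hsv=cv2.cvtColor(im["color"],cv2.COLOR_RGB2HSV)
m=((np.abs(P[:,:,2]-.025)<.003)&(hsv[:,:,0]>28)&(hsv[:,:,0]<95)&(hsv[:,:,1]<90)).astype(np.uint8);m[:220]=0;m[388:]=0;m[:,:210]=0;m[:,440:]=0
n,l,s,c=cv2.connectedComponentsWithStats(m);i=1+s[1:,4].argmax();print(s[i])
q=onz(im,E,np.argwhere(l==i)[:,::-1],.025)
d=(q[:,:2]-o["tool_pos"][:2]); t=np.c_[d@o["ee_rot"][:2,0],d@o["ee_rot"][:2,1]]*1e3
hull=cv2.convexHull(t.astype(np.float32)); ap=cv2.approxPolyDP(hull,3,True)[:,0]; print(ap.round(1).tolist())
```

```text
tcp [ 0.3942 -0.2064  0.0126] psi -75.7 j [ -3.7  27.9  31.4 127.9 -28.4  30.9 -26.2] t 26.62 w 0.074
[  257   279   137   109 11776]
[[18.5, 21.100000381469727], [-31.799999237060547, 30.899999618530273], [-32.29999923706055, -18.600000381469727], [9.399999618530273, -25.200000762939453]]
```

View pics/w18.png

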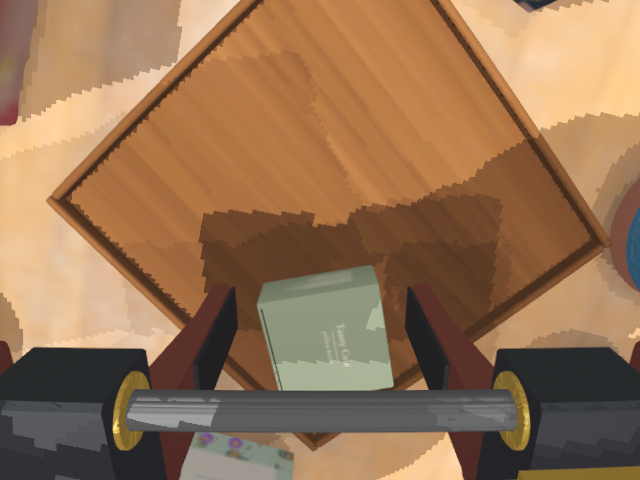

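Request:
{"fn": "send_rows", "kwargs": {"steps": [-0.002,-0.001,0,0,0,0.096,-0.002,-0.001,0,0,0,0.096,0,0,0,0,0,0]}}

```text
time_s: 27.05
tool_pos: [0.3902, -0.2086, 0.0127]
ee_rot: [[0.904, 0.427, 0.0], [0.427, -0.904, 0.0], [0.0, -0.0, -1.0]]
force: [0.5, -0.5, -1.0]
gripper_width: 0.0742
```

Request:
{"fn": "send_rows", "kwargs": {"steps": [0,0,0,0,0,0,0,0,0,0,0,0,0,0,0,0,0,0,0,0,0,0,0,0,0,0,0,0,0,0], "jaw": 255, "force": 30}}

```text
time_s: 27.68
tool_pos: [0.3903, -0.2084, 0.0126]
ee_rot: [[0.904, 0.428, -0.0], [0.428, -0.904, -0.0], [-0.0, -0.0, -1.0]]
force: [0.2, -0.3, 0.0]
gripper_width: 0.0496
```

Run:
```python
from h import *
st(); im,E=grab("wrist"); save(im,"w19")
```

```text
tcp [ 0.3903 -0.2084  0.0126] psi -64.7 j [ -1.   27.1  28.4 128.1 -25.5  30.1 -17.6] t 27.68 w 0.0496
```

View pics/w19.png

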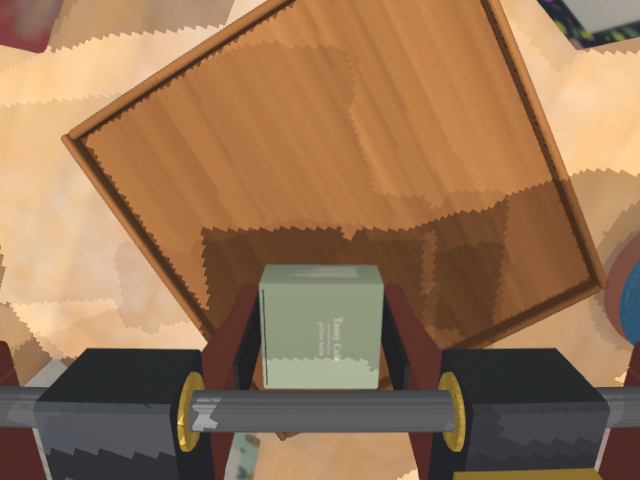

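Request:
{"fn": "send_rows", "kwargs": {"steps": [0.001,0,0.015,0,0,0,0.002,0,0.03,0,0,0,0.002,0,0.05,0,0,0,0,0,0.05,0,0,0,0,0,0.055,0,0,-0.1,0,0,0.055,0,0,-0.1,0,0,0.055,0,0,-0.1,0,0,0.055,0,0,-0.1], "force": 40}}

```text
time_s: 28.72
tool_pos: [0.3941, -0.2089, 0.3802]
ee_rot: [[0.999, 0.037, 0.001], [0.037, -0.999, 0.001], [0.001, -0.001, -1.0]]
force: [0.7, 0.5, -0.8]
gripper_width: 0.0498
```

Request:
{"fn": "send_rows", "kwargs": {"steps": [0,0,0.04,0,0,-0.1,0.014,0.045,0,0,0,-0.1,0.014,0.045,0,0,0,-0.05,0.014,0.045,0,0,0,0,0.014,0.045,0,0,0,0,0.014,0.045,0,0,0,0,0.014,0.045,0,0,0,0,0.014,0.045,0,0,0,0]}}

```text
time_s: 29.72
tool_pos: [0.493, 0.1071, 0.4186]
ee_rot: [[0.978, -0.208, 0.001], [-0.208, -0.978, -0.0], [0.001, 0.0, -1.0]]
force: [0.7, -0.0, -1.2]
gripper_width: 0.0495
```

Request:
{"fn": "send_rows", "kwargs": {"steps": [0.01,0.045,0,0,0,0,0,0,0,0,0,0,0,0,0,0,0,0]}}

```text
time_s: 30.1
tool_pos: [0.503, 0.1503, 0.4181]
ee_rot: [[0.978, -0.208, 0.0], [-0.208, -0.978, -0.001], [0.0, 0.001, -1.0]]
force: [-0.1, -0.6, -1.4]
gripper_width: 0.0498
```

Run:
```python
from h import *
st(); im,E=grab("wrist"); save(im,"w20"); im,E=grab("side"); save(im,"s20")
```

```text
tcp [0.503  0.1503 0.4181] psi -102.0 j [ -40.2    7.3   21.1   87.9   -2.6   85.3 -121.1] t 30.1 w 0.0498
```

View pics/w20.png

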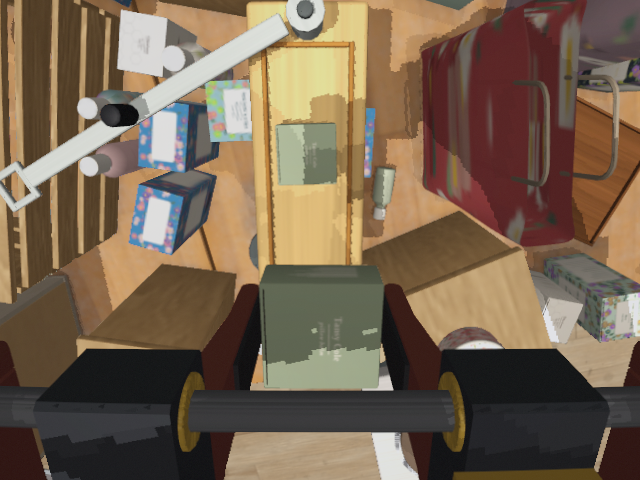

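View pics/s20.png

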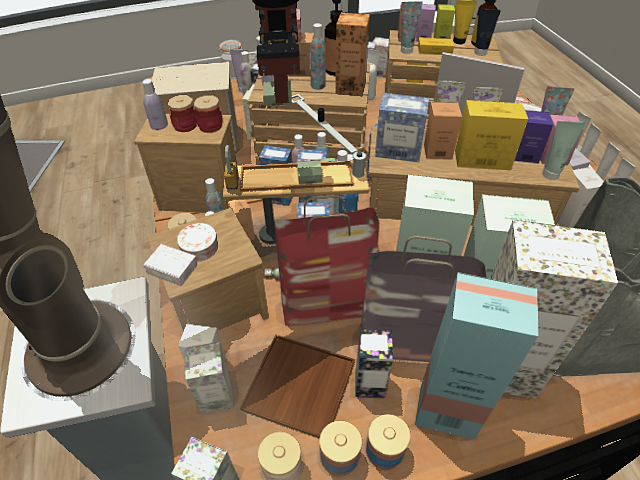

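Run:
```python
from h import *
im,E=grab("wrist"); boxes(im,E,.234)
```

```text
[ 275  124   61   61 3537] [551.8 152.6] [49.1 49.4] 79.2
```

Request:
{"fn": "send_rows", "kwargs": {"steps": [0,0.006,-0.02,0,0,0,0,0.0055,-0.03,0,0,0,0,0,-0.03,0,0,0,0,0,-0.03,0,0,0,0,0,-0.03,0,0,0,0,0,-0.02,0,0,0,0,0,-0.012,0,0,0,0,0,0,0,0,0]}}

```text
time_s: 31.25
tool_pos: [0.5031, 0.1624, 0.2455]
ee_rot: [[0.978, -0.208, -0.001], [-0.208, -0.978, -0.0], [-0.001, 0.001, -1.0]]
force: [-0.1, 0.1, -0.6]
gripper_width: 0.0494
```

Run:
```python
from h import *
st(); im,E=grab("wrist"); save(im,"w21"); boxes(im,E,.234)
```

```text
tcp [0.5031 0.1624 0.2455] psi -102.0 j [ -39.6   13.    19.8  104.1   -4.9   63.7 -120.1] t 31.25 w 0.0494
[  259   129   121   118 13231] [551.8 152.4] [49.6 49.9] 79.3
```

View pics/w21.png

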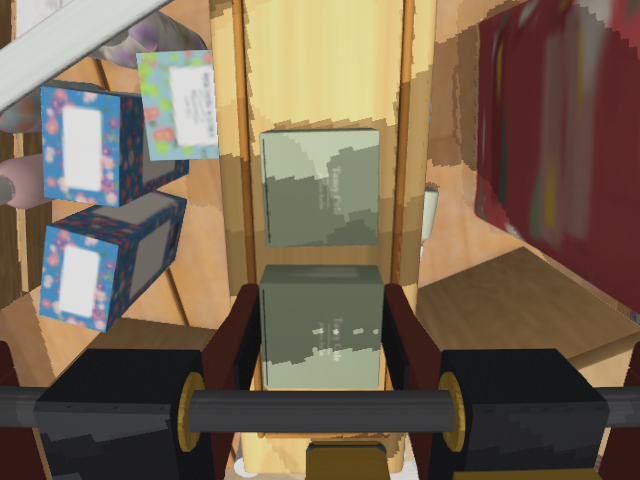

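Request:
{"fn": "send_rows", "kwargs": {"steps": [0,-0.0005,-0.01,0,0,0,0,0,-0.0128,0,0,0,0,0,0,0,0,0,0,0,0,0,0,0]}}

```text
time_s: 31.8
tool_pos: [0.5032, 0.1625, 0.2227]
ee_rot: [[0.978, -0.207, -0.0], [-0.207, -0.978, -0.0], [-0.0, 0.0, -1.0]]
force: [-0.9, -0.4, -0.1]
gripper_width: 0.0499
```

Request:
{"fn": "send_rows", "kwargs": {"steps": [0,0,0,0,0,0,0,0,0,0,0,0,0,0,0,0,0,0,0,0,0,0,0,0], "jaw": 70}}

```text
time_s: 32.3
tool_pos: [0.5033, 0.1625, 0.2229]
ee_rot: [[0.978, -0.207, 0.0], [-0.207, -0.978, 0.0], [0.0, -0.0, -1.0]]
force: [0.0, 0.2, -0.0]
gripper_width: 0.0635
```

Request:
{"fn": "send_rows", "kwargs": {"steps": [0,0,0.015,0,0,0,0,0,0.03,0,0,0,0,0,0.04,0,0,0,0,0,0.05,0,0,0,0,0,0.05,0,0,0,0,0,0,0,0,0]}}

```text
time_s: 33.05
tool_pos: [0.5047, 0.1626, 0.4128]
ee_rot: [[0.978, -0.207, 0.007], [-0.207, -0.978, 0.004], [0.006, -0.005, -1.0]]
force: [0.5, 0.7, 0.5]
gripper_width: 0.0639
```

Run:
```python
from h import *
st(); im,E=grab("wrist"); save(im,"w22"); boxes(im,E,.234); P=cloud(im,E); hsv=cv2.cvtColor(im["color"],cv2.COLOR_RGB2HSV)
m=(P[:,:,2]>.286)&(P[:,:,2]<.3)&(hsv[:,:,2]<60)&(np.hypot(P[:,:,0]-.611,P[:,:,1]-.275)<.04)
q=np.argwhere(m)[:,::-1];print(len(q)); print(onz(im,E,[(q.min(0)+q.max(0))/2],.293))
```

```text
tcp [0.5047 0.1626 0.4128] psi -102.0 j [ -40.9    7.6   20.7   88.2   -2.7   84.2 -122.1] t 33.05 w 0.0639
[ 292  124   61   62 3653] [551.8 152.7] [48.9 49.5] 79.2
[ 294  192   58   58 3254] [497.  164.1] [49.2 50.5] 78.1
396
[[0.6110689  0.27211879 0.293     ]]
```

View pics/w22.png

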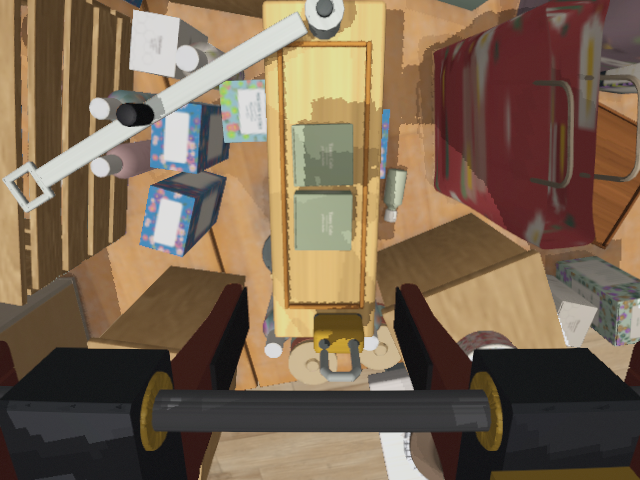

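Request:
{"fn": "send_rows", "kwargs": {"steps": [0.009,0.0093,0,0,0,0.172,0.009,0.0093,0,0,0,0.172,0.009,0.0093,0,0,0,0.172,0.009,0.0093,0,0,0,0.172,0.009,0.0093,0,0,0,0.172,0.009,0.0093,0,0,0,0.172,0.009,0.0093,0,0,0,0.172,0.009,0.0093,0,0,0,0.172], "jaw": 60, "force": 10}}

```text
time_s: 34.1
tool_pos: [0.5751, 0.237, 0.4067]
ee_rot: [[0.387, 0.922, -0.002], [0.922, -0.387, -0.001], [-0.002, -0.001, -1.0]]
force: [-0.4, 0.2, 0.6]
gripper_width: 0.0673
```

Request:
{"fn": "send_rows", "kwargs": {"steps": [0.009,0.0093,0,0,0,0.172,0.009,0.0093,0,0,0,0.172,0.009,0.0093,0,0,0,0.172,0.007,0.009,0,0,0,0.168,0,0,0,0,0,0,0,0,0,0,0,0]}}

```text
time_s: 34.85
tool_pos: [0.609, 0.2733, 0.4073]
ee_rot: [[-0.274, 0.962, -0.001], [0.962, 0.274, -0.001], [-0.0, -0.001, -1.0]]
force: [0.3, -0.0, 0.5]
gripper_width: 0.0672
```

Run:
```python
from h import *
st(); im,E=grab("wrist"); save(im,"w23"); boxes(im,E,.234); P=cloud(im,E); hsv=cv2.cvtColor(im["color"],cv2.COLOR_RGB2HSV)
m=(P[:,:,2]>.286)&(P[:,:,2]<.3)&(hsv[:,:,2]<60)&(np.hypot(P[:,:,0]-.611,P[:,:,1]-.275)<.04)
q=np.argwhere(m)[:,::-1];print(len(q)); print(onz(im,E,[(q.min(0)+q.max(0))/2],.293))
```

```text
tcp [0.609  0.2733 0.4073] psi 15.9 j [-30.9  23.5   4.   67.4  -1.6  89.1 -11.3] t 34.85 w 0.0672
[ 133  255   71   70 2920] [496.  166.1] [53.2 50.2] 77.6
[190 284  30  46 366] [530.7 158.5] [52.3  8.3] 77.2
[238 298  23  53 371] [574.7 152. ] [15.  54.5] 6.4
[325 464  42  16 250] [711.1   9.6] [43.7 20.9] 15.6
365
[[0.61095544 0.27607502 0.293     ]]
```

View pics/w23.png

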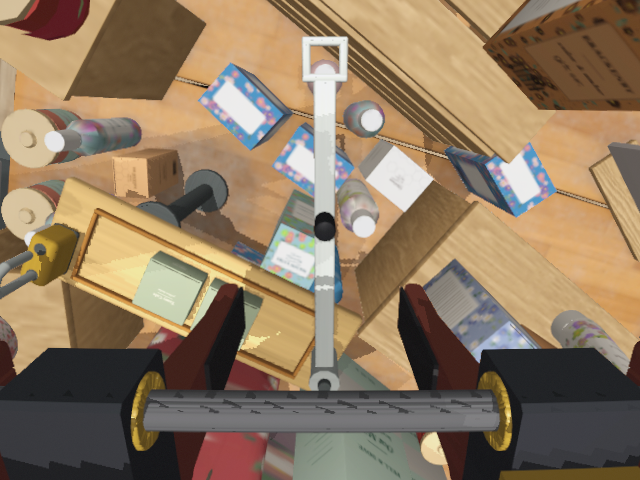

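Descend over the knob: target (.611, .2745, .272).

Request:
{"fn": "send_rows", "kwargs": {"steps": [0.001,0.001,-0.03,0,0,0,0.001,0,-0.03,0,0,0,0,0,-0.03,0,0,0,0,0,-0.025,0,0,0,0,0,-0.02,0,0,0,0,0,0,0,0,0]}}

```text
time_s: 35.65
tool_pos: [0.6103, 0.2741, 0.2715]
ee_rot: [[-0.276, 0.961, -0.003], [0.961, 0.276, -0.002], [-0.001, -0.003, -1.0]]
force: [0.0, 0.7, -0.6]
gripper_width: 0.0671
```

Request:
{"fn": "send_rows", "kwargs": {"steps": [0,0,0,0,0,0,0,0,0,0,0,0,0,0,0,0,0,0,0,0,0,0,0,0,0,0,0,0,0,0,0,0,0,0,0,0], "jaw": 255}}

```text
time_s: 36.4
tool_pos: [0.6113, 0.2748, 0.2729]
ee_rot: [[-0.277, 0.961, -0.0], [0.961, 0.277, -0.0], [-0.0, -0.0, -1.0]]
force: [-0.3, 0.1, 0.8]
gripper_width: 0.0154
```

Run:
```python
from h import *
st()
a=np.radians(np.linspace(106,168.5,25)); p=.15*np.c_[np.cos(a),np.sin(a)]; print(np.diff(p,axis=0).round(4).tolist(), np.diff(a)[0], p[-1]-p[0])
```

```text
tcp [0.6113 0.2748 0.2729] psi 16.1 j [-30.5  26.1   3.2  80.8  -1.5  73.1 -11.1] t 36.4 w 0.0154
[[-0.0065, -0.002], [-0.0064, -0.0023], [-0.0063, -0.0026], [-0.0062, -0.0029], [-0.006, -0.0032], [-0.0059, -0.0034], [-0.0057, -0.0037], [-0.0055, -0.004], [-0.0054, -0.0042], [-0.0052, -0.0044], [-0.005, -0.0047], [-0.0047, -0.0049], [-0.0045, -0.0051], [-0.0043, -0.0053], [-0.004, -0.0055], [-0.0038, -0.0057], [-0.0035, -0.0058], [-0.0032, -0.006], [-0.003, -0.0061], [-0.0027, -0.0063], [-0.0024, -0.0064], [-0.0021, -0.0065], [-0.0018, -0.0066], [-0.0015, -0.0066]] 0.045451282604019205 [-0.1056431  -0.11428406]
```

Request:
{"fn": "send_rows", "kwargs": {"steps": [-0.0065,-0.002,0,0,0,0.0455,-0.0064,-0.0023,0,0,0,0.0455,-0.0063,-0.0026,0,0,0,0.0455,-0.0062,-0.0029,0,0,0,0.0455,-0.006,-0.0032,0,0,0,0.0455,-0.0059,-0.0034,0,0,0,0.0455,-0.0057,-0.0037,0,0,0,0.0455,-0.0055,-0.004,0,0,0,0.0455]}}

```text
time_s: 37.4
tool_pos: [0.5628, 0.2511, 0.2729]
ee_rot: [[-0.603, 0.798, 0.001], [0.798, 0.603, 0.001], [0.0, 0.001, -1.0]]
force: [1.2, 1.2, -1.5]
gripper_width: 0.0158
```

Request:
{"fn": "send_rows", "kwargs": {"steps": [-0.0054,-0.0042,0,0,0,0.0455,-0.0052,-0.0044,0,0,0,0.0455,-0.005,-0.0047,0,0,0,0.0455,-0.0047,-0.0049,0,0,0,0.0455,-0.0045,-0.0051,0,0,0,0.0455,-0.0043,-0.0053,0,0,0,0.0455,-0.004,-0.0055,0,0,0,0.0455,-0.0038,-0.0057,0,0,0,0.0455]}}

```text
time_s: 38.4
tool_pos: [0.5257, 0.2114, 0.2728]
ee_rot: [[-0.847, 0.531, 0.0], [0.531, 0.847, 0.001], [0.0, 0.001, -1.0]]
force: [0.3, 1.9, -1.1]
gripper_width: 0.0157
```

Request:
{"fn": "send_rows", "kwargs": {"steps": [-0.0035,-0.0058,0,0,0,0.0455,-0.0032,-0.006,0,0,0,0.0455,-0.003,-0.0061,0,0,0,0.0455,-0.0027,-0.0063,0,0,0,0.0455,-0.0024,-0.0064,0,0,0,0.0455,-0.0021,-0.0065,0,0,0,0.0455,0,0,0,0,0,0]}}

```text
time_s: 39.28
tool_pos: [0.5083, 0.1734, 0.2728]
ee_rot: [[-0.958, 0.285, -0.001], [0.285, 0.958, -0.0], [0.001, -0.001, -1.0]]
force: [-4.6, -0.9, 1.5]
gripper_width: 0.0155
```

Request:
{"fn": "send_rows", "kwargs": {"steps": [-0.0013,-0.0045,0,0,0,0.03,-0.0012,-0.0045,0,0,0,0.03,0,0,0,0,0,0]}}

```text
time_s: 39.65
tool_pos: [0.5059, 0.1645, 0.2728]
ee_rot: [[-0.974, 0.227, -0.001], [0.227, 0.974, -0.0], [0.001, -0.001, -1.0]]
force: [-5.3, 0.0, 1.8]
gripper_width: 0.0158
```

Request:
{"fn": "send_rows", "kwargs": {"steps": [-0.0006,-0.003,0,0,0,0.015,-0.0004,-0.002,0,0,0,0.01,0,0,0,0,0,0]}}

```text
time_s: 40.02
tool_pos: [0.5051, 0.1609, 0.2728]
ee_rot: [[-0.98, 0.201, -0.0], [0.201, 0.98, 0.001], [0.001, 0.001, -1.0]]
force: [-3.9, 4.1, 0.2]
gripper_width: 0.0161
```

Request:
{"fn": "send_rows", "kwargs": {"steps": [0,-0.002,0,0,0,0,0,0,0,0,0,0]}}

```text
time_s: 40.28
tool_pos: [0.5051, 0.1608, 0.2728]
ee_rot: [[-0.98, 0.2, -0.0], [0.2, 0.98, 0.004], [0.001, 0.004, -1.0]]
force: [-4.5, 10.1, -1.6]
gripper_width: 0.0154
```

Request:
{"fn": "send_rows", "kwargs": {"steps": [0,-0.001,0,0,0,0,0,0,0,0,0,0]}}

```text
time_s: 40.52
tool_pos: [0.5051, 0.1608, 0.2729]
ee_rot: [[-0.98, 0.199, 0.0], [0.199, 0.98, 0.005], [0.001, 0.005, -1.0]]
force: [-3.9, 11.9, -1.4]
gripper_width: 0.0155
```

Request:
{"fn": "send_rows", "kwargs": {"steps": [0,0.001,0,0,0,0,0,0,0,0,0,0,0,0,0,0,0,0,0,0,0,0,0,0], "jaw": 110}}

```text
time_s: 41.02
tool_pos: [0.5057, 0.1574, 0.2729]
ee_rot: [[-0.979, 0.203, 0.0], [0.203, 0.979, -0.0], [-0.0, -0.0, -1.0]]
force: [-0.1, -0.3, 0.8]
gripper_width: 0.0494
```

Request:
{"fn": "send_rows", "kwargs": {"steps": [0,0,0.03,0,0,0,0,0,0.04,0,0,0,0,0,0.04,0,0,0,0,0,0.03,0,0,0,0,0,0,0,0,0]}}

```text
time_s: 41.65
tool_pos: [0.5064, 0.1579, 0.4152]
ee_rot: [[-0.979, 0.203, 0.004], [0.203, 0.979, 0.001], [-0.004, 0.002, -1.0]]
force: [0.4, 0.1, -0.6]
gripper_width: 0.0502
```

Run:
```python
from h import *
st(); im,E=grab("wrist"); save(im,"w24"); save(im,"w24a",(255,0,385,130),5);  boxes(im,E,.234)
```

```text
tcp [0.5064 0.1579 0.4152] psi 78.3 j [-17.5   8.4  -6.   86.3   0.9  85.   54.9] t 41.65 w 0.0502
[ 296  166   18   57 1018] [491.5 147.1] [14.7 48.3] 77.9
[ 334  166   21   58 1167] [498.8 180. ] [17.  49.2] 78.8
[ 333  229   20   55 1054] [553.1 168.4] [17.2 51.1] 78.8
[297 230  17  54 884] [546.6 135.6] [14.2 50.1] 77.9
```

View pics/w24.png

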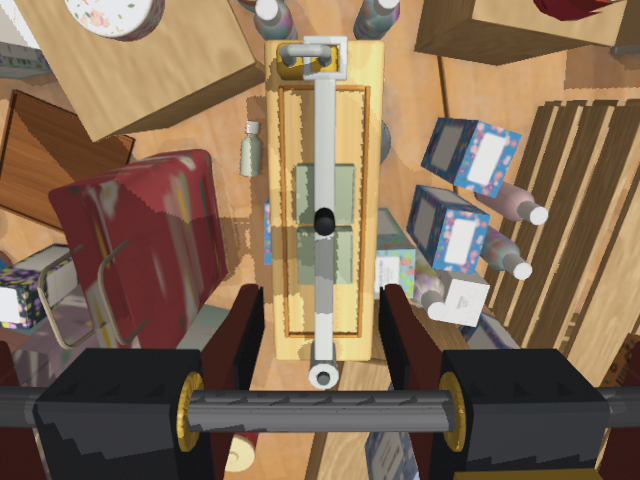

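View pics/w24a.png

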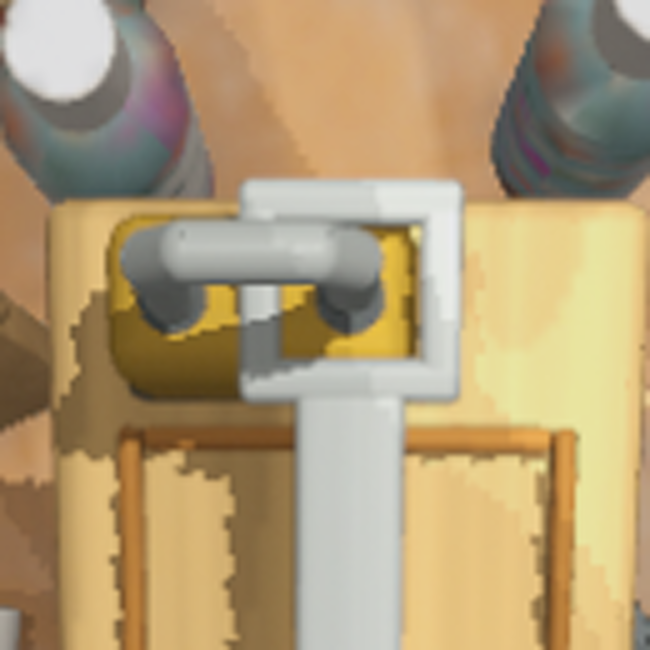

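Run:
```python
from h import *
im,E=grab("wrist")
c=lambda p:[((a+.5)/5+255-.5,(b+.5)/5-.5) for a,b in p]
print(onz(im,E,c([(250,250),(130,258),(375,258)]),.301))
P=cloud(im,E);m=(P[:,:,2]>.297)&(P[:,:,2]<.312)&(np.hypot(P[:,:,0]-.391,P[:,:,1]-.172)<.03)
q=np.argwhere(m)[:,::-1];print(len(q),q.mean(0));print(onz(im,E,[(q.min(0)+q.max(0))/2,q.mean(0)],.303)); print(P[m].mean(0),P[m].min(0),P[m].max(0))
```

```text
[[0.38856924 0.17191561 0.301     ]
 [0.38641302 0.15719909 0.301     ]
 [0.39261989 0.18684419 0.301     ]]
635 [305.6         51.17322835]
[[0.38967211 0.1720002  0.303     ]
 [0.38984459 0.17233932 0.303     ]]
[0.38995466 0.17234576 0.30380855] [0.38382832 0.15648377 0.29701671] [0.39567012 0.18763872 0.30754875]
```

Request:
{"fn": "send_rows", "kwargs": {"steps": [-0.025,0.003,0,0,0,0,-0.03,0.004,0,0,0,0,-0.03,0.004,0,0,0,0,-0.025,0.003,0,0,0,0,0,0,0,0,0,0,0,0,0,0,0,0], "jaw": 255, "force": 20}}

```text
time_s: 42.5
tool_pos: [0.396, 0.1714, 0.4122]
ee_rot: [[-0.979, 0.203, -0.001], [0.203, 0.979, -0.001], [0.0, -0.001, -1.0]]
force: [0.1, 0.1, 0.3]
gripper_width: 0.0005
```

Run:
```python
from h import *
st(); im,E=grab("wrist"); save(im,"w25",None,1.25)
P=cloud(im,E);m=(P[:,:,2]>.297)&(P[:,:,2]<.312)&(np.hypot(P[:,:,0]-.391,P[:,:,1]-.172)<.03)
q=np.argwhere(m)[:,::-1];print(len(q),q.mean(0));print(onz(im,E,[(q.min(0)+q.max(0))/2,q.mean(0)],.303)); print(P[m].mean(0),P[m].min(0),P[m].max(0))
```

```text
tcp [0.396  0.1714 0.4122] psi 78.3 j [-20.2  -1.8  -9.2  97.6  -0.3  84.2  48.8] t 42.5 w 0.0005
475 [319.62315789 223.43789474]
[[0.38830464 0.17225349 0.303     ]
 [0.38855579 0.17193761 0.303     ]]
[0.38836147 0.17198185 0.30371011] [0.3829777  0.15607511 0.29721415] [0.39473395 0.18778839 0.30753239]
```

View pics/w25.png

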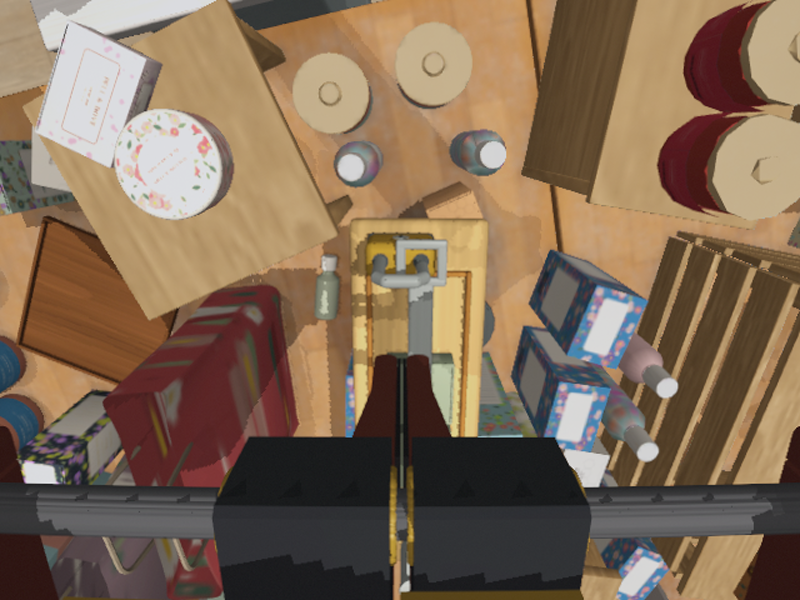

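Request:
{"fn": "send_rows", "kwargs": {"steps": [-0.0055,0.0005,-0.03,0,0,0,0,0,-0.03,0,0,0,0,0,-0.02,0,0,0,0,0,-0.01,0,0,0,0,0,0,0,0,0,0,0,0,0,0,0]}}

```text
time_s: 43.3
tool_pos: [0.3905, 0.1725, 0.3235]
ee_rot: [[-0.979, 0.203, 0.001], [0.203, 0.979, 0.0], [-0.001, 0.001, -1.0]]
force: [0.3, -0.1, -0.2]
gripper_width: 0.0004
```

Run:
```python
from h import *
st(); im,E=grab("wrist"); save(im,"w26"); im,E=grab("side"); save(im,"s26",(200,60,400,220),4)
```

```text
tcp [0.3905 0.1725 0.3235] psi 78.3 j [-2.040e+01 -3.000e-01 -9.900e+00  1.077e+02 -1.000e-01  7.260e+01
  4.810e+01] t 43.3 w 0.0004
```

View pics/w26.png

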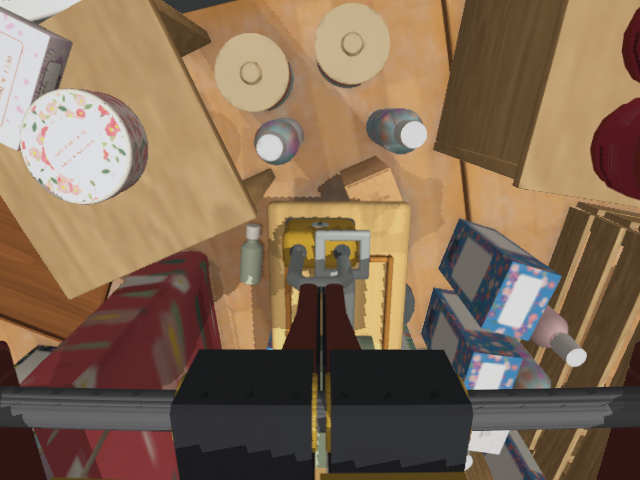

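View pics/s26.png

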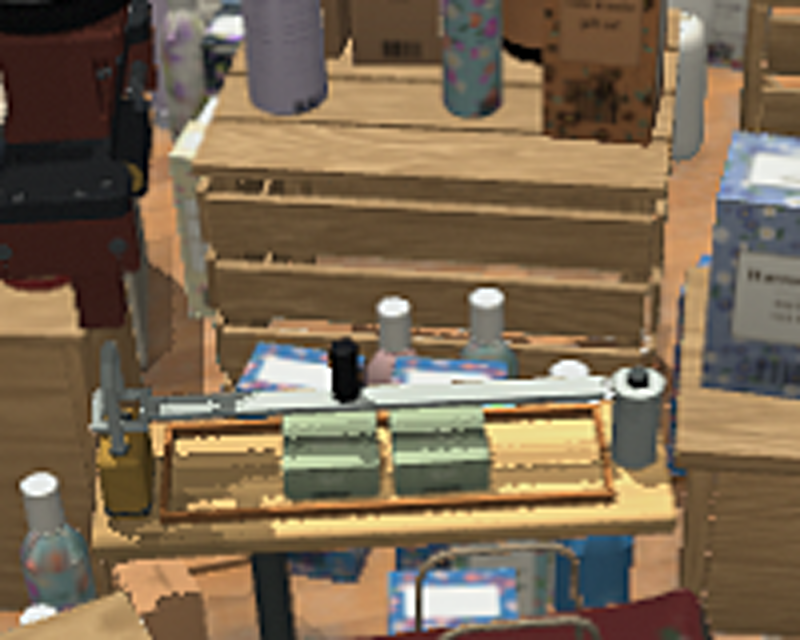

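Request:
{"fn": "send_rows", "kwargs": {"steps": [-0.001,0,-0.008,0,0,0,0,0,-0.006,0,0,0,0,0,-0.005,0,0,0,0,0,-0.004,0,0,0,0,0,0,0,0,0]}}

```text
time_s: 44.02
tool_pos: [0.389, 0.1723, 0.2999]
ee_rot: [[-0.979, 0.202, -0.0], [0.202, 0.979, -0.0], [0.0, -0.0, -1.0]]
force: [-0.7, -1.3, 4.3]
gripper_width: 0.0005
```

Request:
{"fn": "send_rows", "kwargs": {"steps": [0,0,-0.004,0,0,0,0,0,-0.004,0,0,0,0,0,-0.004,0,0,0,0,0,-0.004,0,0,0,0,0,0,0,0,0]}}

```text
time_s: 44.65
tool_pos: [0.3896, 0.1728, 0.2844]
ee_rot: [[-0.979, 0.202, 0.002], [0.202, 0.979, 0.001], [-0.001, 0.001, -1.0]]
force: [0.7, 0.5, 3.6]
gripper_width: 0.0003
```

Request:
{"fn": "send_rows", "kwargs": {"steps": [0,0,-0.002,0,0,0,0,0,-0.002,0,0,0,0,0,0,0,0,0]}}

```text
time_s: 45.02
tool_pos: [0.3899, 0.173, 0.2815]
ee_rot: [[-0.979, 0.202, 0.003], [0.202, 0.979, 0.002], [-0.002, 0.002, -1.0]]
force: [-2.3, -0.7, 13.1]
gripper_width: 0.0008
```

Request:
{"fn": "send_rows", "kwargs": {"steps": [0,0,-0.002,0,0,0,0,0,0,0,0,0,0,0,0,0,0,0]}}

```text
time_s: 45.4
tool_pos: [0.3902, 0.1732, 0.2811]
ee_rot: [[-0.979, 0.202, 0.004], [0.202, 0.979, 0.002], [-0.004, 0.003, -1.0]]
force: [-6.2, -2.2, 26.5]
gripper_width: 0.0008
```

Run:
```python
from h import *
st(); im,E=grab("side"); save(im,"s27",(200,60,400,220),4); im,E=grab("wrist"); save(im,"w27",(240,180,420,320),4)
```

```text
tcp [0.3902 0.1732 0.2811] psi 78.3 j [-20.5   1.2 -10.1 111.9   0.2  66.7  47.7] t 45.4 w 0.0008
```

View pics/s27.png

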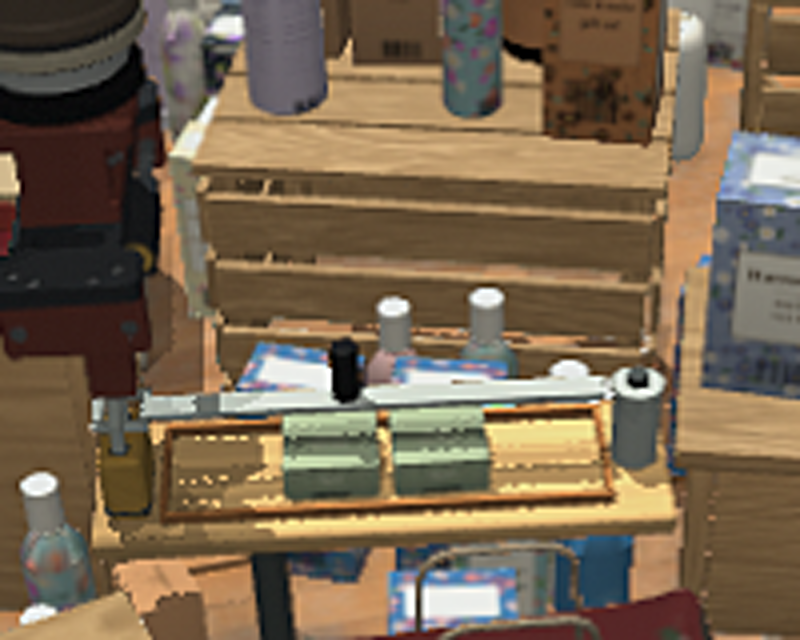

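View pics/w27.png

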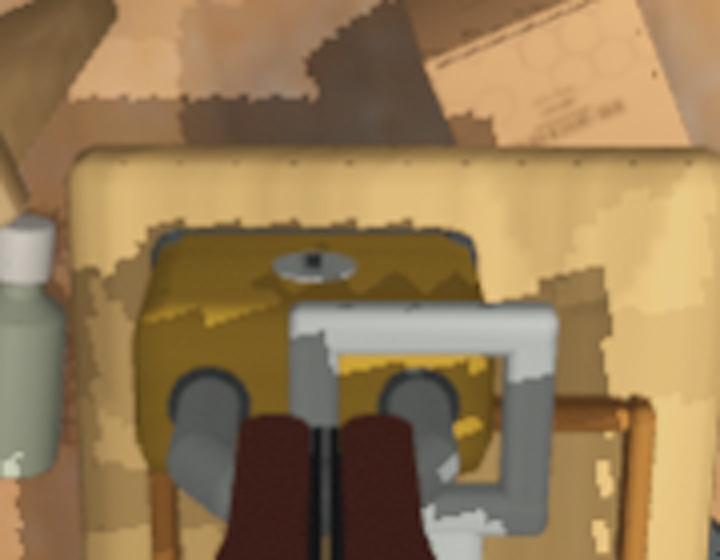

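Request:
{"fn": "send_rows", "kwargs": {"steps": [0,0,0.006,0,0,0,0,0,0.01,0,0,0,0,0,0.03,0,0,0,0,0,0.05,0,0,0,0,0,0.05,0,0,0,0,0,0,0,0,0]}}

```text
time_s: 46.25
tool_pos: [0.39, 0.1729, 0.4272]
ee_rot: [[-0.979, 0.202, 0.005], [0.202, 0.979, 0.003], [-0.004, 0.004, -1.0]]
force: [-0.8, -0.1, -0.9]
gripper_width: 0.0005
```

Run:
```python
from h import *
st(); im,E=grab("side"); save(im,"s28",(200,60,400,220),4); boxes(im,E,.234); boxes(im,E,.025)
im,E=grab("wrist"); save(im,"w28")
P=cloud(im,E);m=(P[:,:,2]>.27)&(P[:,:,2]<.312)&(np.hypot(P[:,:,0]-.390,P[:,:,1]-.172)<.02)
print(m.sum(),P[m].max(0),np.percentile(P[m][:,2],90))
```

```text
tcp [0.39   0.1729 0.4272] psi 78.3 j [-20.4  -2.7  -9.5  96.5  -0.4  85.8  48.5] t 46.25 w 0.0005
[297 161  25  17 354] [551.6 146.5] [51.6 48.8] 78.2
[271 163  24  16 356] [497.2 158.5] [51.  47.7] 78.3
[401 226  66  13 250] [722.9 -91.9] [ 12.5 118.7] 62.9
[437 357  76  24 280] [ 663.9 -365. ] [ 11.9 110.3] 56.3
421 [0.39440618 0.18792817 0.28678617] 0.2856606939888521
```

View pics/s28.png

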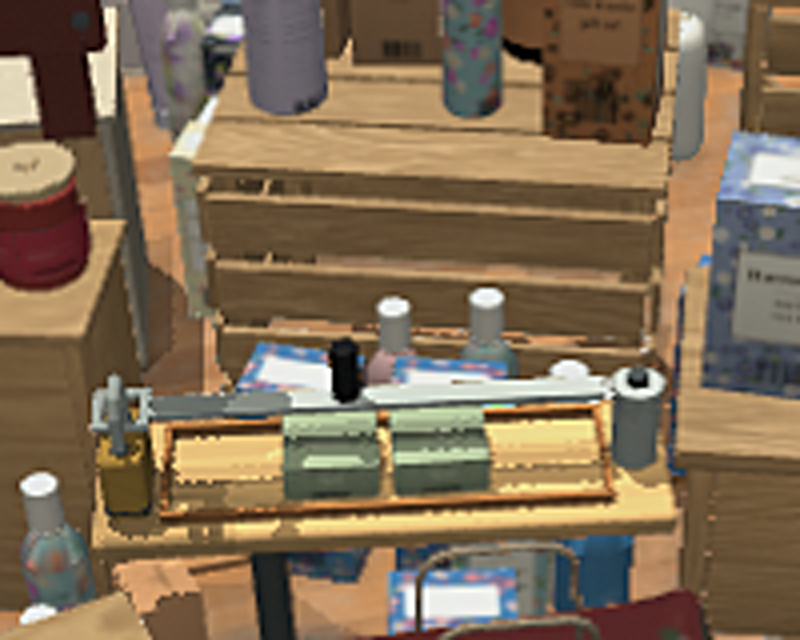

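View pics/w28.png

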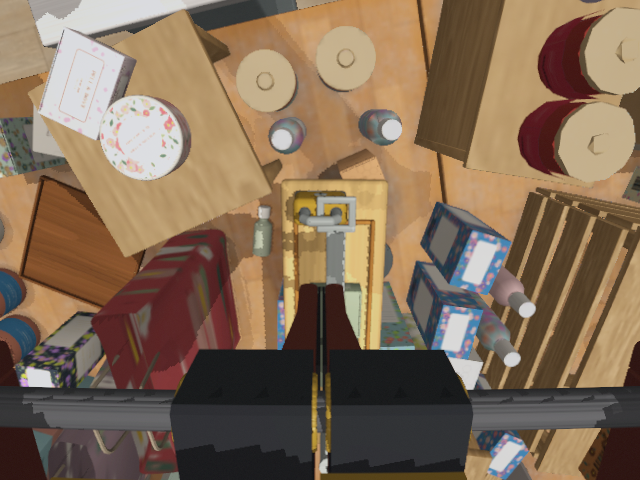

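```bash
python3 -c "
from h import *
arm.job_done(); st()"
```

```text
the job is handed in; nothing more can be done
the job is handed in; nothing more can be done
```

The job is finished and handed in at about 46 s of the 210 s allowed.

I swung the bar out to about 1.08 rad. Only two green boxes were present. I laid both flat in one row in the stand's tray, about 55 mm apart and close to the middle line. I then swung the bar back until it pressed on its stop at about 12 N. Last, I pressed the shackle down until it bottomed at 26 N, with its free leg inside the bar's eye.

**What the last checks showed:**
- **Shackle:** after I let go, the top of the shackle read about 21 mm lower than before (0.2868 m against 0.3075 m), so it latched and stayed down.
- **Boxes:** both were still flat in the tray.
- **Bar:** its eye was over the padlock.
- **Sales tray:** it was empty.
- **Arm:** it was clear of everything, with the tool tip at 0.43 m.

**What went wrong or disagreed:**
- **Second box:** on the first squeeze it jammed against the tray lip at about 19 N. I slid it free, released it and gripped it again at a better angle.
- **Cameras:** the side camera placed things about 5 mm off from the wrist camera at the stand. I used the wrist camera, because it matched the circle the knob moved on.
- **Bottle and carton:** I did not measure them after the job. I saw no contact with either, and the small bottle looked undisturbed in the wrist pictures.

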